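# Load the spacer feed and start it

## Task

Load the spacer feed of the riveting bench: first press the yellow key, then fetch every brass spacer disc out of the deep white tubs and drop them flat into the clear tube so that they form one column, and stand the red-handled follower weight in the tube upright on top of them. When the tube is loaded, and not before, press the blue key and then the green key. Push each key fully down for a moment, one key at a time, and leave the other things on the bench where they are.

Things in the scene. Friction and masses are not known exactly. Their poses are not given: they have to be found in the camera images.
- tub0: a deep narrow white plastic tub, open at the top, fixed to the bench: 54 mm (its x) by 102 mm (its y) by 60 mm high outside, walls and floor 3 mm thick (inside 48 x 96 x 57 deep); origin at the centre of its underside, z up. It stands turned at any angle within 35 degrees of yaw 0. It holds one disc or none.
- disc0_c (a point): centre (half-way up) of a brass spacer disc: 30 mm across, 14 mm thick, about 80 g, its z the disc's axis (either face may be up). At the start it lies flat near the middle of the floor of the tub of the same number; absent in some starts (2 to 4 discs are there).
- tub1: a deep narrow white plastic tub, open at the top, fixed to the bench: 54 mm (its x) by 102 mm (its y) by 60 mm high outside, walls and floor 3 mm thick (inside 48 x 96 x 57 deep); origin at the centre of its underside, z up. It stands turned at any angle within 35 degrees of yaw 0. It holds one disc or none.
- disc1_c (a point): centre (half-way up) of a brass spacer disc: 30 mm across, 14 mm thick, about 80 g, its z the disc's axis (either face may be up). At the start it lies flat near the middle of the floor of the tub of the same number; absent in some starts (2 to 4 discs are there).
- tub2: a deep narrow white plastic tub, open at the top, fixed to the bench: 54 mm (its x) by 102 mm (its y) by 60 mm high outside, walls and floor 3 mm thick (inside 48 x 96 x 57 deep); origin at the centre of its underside, z up. It stands turned at any angle within 35 degrees of yaw 0. It holds one disc or none.
- disc2_c (a point): centre (half-way up) of a brass spacer disc: 30 mm across, 14 mm thick, about 80 g, its z the disc's axis (either face may be up). At the start it lies flat near the middle of the floor of the tub of the same number; absent in some starts (2 to 4 discs are there).
- tub3: a deep narrow white plastic tub, open at the top, fixed to the bench: 54 mm (its x) by 102 mm (its y) by 60 mm high outside, walls and floor 3 mm thick (inside 48 x 96 x 57 deep); origin at the centre of its underside, z up. It stands turned at any angle within 35 degrees of yaw 0. It holds one disc or none.
- disc3_c (a point): centre (half-way up) of a brass spacer disc: 30 mm across, 14 mm thick, about 80 g, its z the disc's axis (either face may be up). At the start it lies flat near the middle of the floor of the tub of the same number; absent in some starts (2 to 4 discs are there).
- tube_floor (a point): centre of the floor inside the clear feed tube, 12 mm above the bench, z up along the bore. The tube is fixed upright on a green base plate (100 x 90 x 12 mm; its x axis points to a green block 35 mm high on the plate behind the tube, 26 to 48 mm from the bore's axis). Bore 32.6 mm, smooth, straight for 66 mm from the floor; it holds four discs and the foot of the follower.
- tube_mouth (a point): centre of the tube's mouth, 76 mm above its floor. The top 10 mm flares like a funnel to about 44 mm inside and 52 mm outside.
- follower_c (a point): centre (30 mm above its foot) of the follower weight: a loose steel plug 30 mm across and 20 mm high with a red round handle 16 mm across and 40 mm high on top, 60 mm in all, about 120 g; its z points up the handle. It starts standing on the bench.
- key_amber (a joint): travel of the yellow key: 0 up, 0.006 m fully down; spdiscs back; about 4 N to push it fully down
- key_amber_top (a point): centre of the top face of the yellow round key, 28 mm across, pressed straight down; its top is about 42 mm above the bench when up. The three keys stand in a row, 65 mm apart, each in a black collar 44 mm across and 12 mm high, on a grey panel 90 x 220 x 20 mm; their order in the row varies.
- key_blue (a joint): travel of the blue key: 0 up, 0.006 m fully down; spdiscs back; about 4 N to push it fully down
- key_blue_top (a point): centre of the top face of the blue round key, 28 mm across, pressed straight down; its top is about 42 mm above the bench when up. The three keys stand in a row, 65 mm apart, each in a black collar 44 mm across and 12 mm high, on a grey panel 90 x 220 x 20 mm; their order in the row varies.
- key_green (a joint): travel of the green key: 0 up, 0.006 m fully down; spdiscs back; about 4 N to push it fully down
- key_green_top (a point): centre of the top face of the green round key, 28 mm across, pressed straight down; its top is about 42 mm above the bench when up. The three keys stand in a row, 65 mm apart, each in a black collar 44 mm across and 12 mm high, on a grey panel 90 x 220 x 20 mm; their order in the row varies.
- hammer: a hammer with wooden handle, lying near the robot (bystander)
- knife0: a closed pocket knife, 98 mm long, 13 mm high (bystander); origin at the centre of its underside
- tin0: a flat round tin, 66 mm across, 24 mm high (bystander); origin at the centre of its underside
- papercup: an empty paper cup, 76 mm across, 90 mm high (bystander); origin at the centre of its underside
- wrench: a small wrench, 170 mm long (bystander)
- oil: a small oil bottle, 44 mm across, 120 mm high (bystander); origin at the centre of its underside

How it is judged (in metres and radians):
On the way, in this order (a step that is already met when the one before it is completed fails the run):
1. the yellow key is pressed down (value of joint key_amber above 0.0045 m), for 0.1 s.
2. every disc that is there lies flat in the tube (horizontal distance between each of disc0_c, disc1_c, disc2_c, disc3_c and tube_floor below 0.006 m and z of each of disc0_c, disc1_c, disc2_c, disc3_c in the frame of tube_floor below 0.057 m and angle between the z axis of each of disc0_c, disc1_c, disc2_c, disc3_c and the z axis of tube_floor, either way round below 0.2 rad), for 0.2 s.
3. the follower weight stands in the tube on top of the discs (horizontal distance between follower_c and tube_floor below 0.006 m and z of follower_c in the frame of tube_floor below 0.092 m and angle between the z axis of follower_c and the z axis of tube_floor, either way round below 0.2 rad and angle between follower_c's own z axis and vertical below 0.3 rad), for 0.2 s.
4. the blue key is pressed down (value of joint key_blue above 0.0045 m), for 0.1 s.
5. the green key is pressed down (value of joint key_green above 0.0045 m), for 0.1 s.
At the end, for the whole second after the job is handed in: Every disc present lies flat (0.2 rad) in the tube, centre within 6 mm of its axis and under 57 mm above its floor; the follower stands in the tube, handle up, within 6 mm of the axis and 0.2 rad, its centre under 92 mm above the floor; all keys are up (under 2 mm) (all of step 2 and all of step 3 and value of joint each of key_amber, key_blue, key_green below 0.002 m); the robot touches nothing.
It fails at once if the blue or green key is pressed before the discs and the follower are in the tube (value of joint any of key_blue, key_green above 0.0045 m and not (((horizontal distance between disc0_c and tube_floor below 0.006 m and z of disc0_c in the frame of tube_floor below 0.057 m and angle between the z axis of disc0_c and the z axis of tube_floor, either way round below 0.2 rad) and (horizontal distance between disc1_c and tube_floor below 0.006 m and z of disc1_c in the frame of tube_floor below 0.057 m and angle between the z axis of disc1_c and the z axis of tube_floor, either way round below 0.2 rad) and (horizontal distance between disc2_c and tube_floor below 0.006 m and z of disc2_c in the frame of tube_floor below 0.057 m and angle between the z axis of disc2_c and the z axis of tube_floor, either way round below 0.2 rad) and (horizontal distance between disc3_c and tube_floor below 0.006 m and z of disc3_c in the frame of tube_floor below 0.057 m and angle between the z axis of disc3_c and the z axis of tube_floor, either way round below 0.2 rad)) and (horizontal distance between follower_c and tube_floor below 0.006 m and z of follower_c in the frame of tube_floor below 0.092 m and angle between the z axis of follower_c and the z axis of tube_floor, either way round below 0.2 rad and angle between follower_c's own z axis and vertical below 0.3 rad))).
It fails at once if two keys are pressed at once (value of joint each of key_amber, key_blue above 0.003 m or value of joint each of key_amber, key_green above 0.003 m or value of joint each of key_blue, key_green above 0.003 m).
It fails at once if a bystander is pushed more than 40 mm (distance of any of hammer, knife0, tin0, papercup, wrench, oil from where it was at the start of the episode above 0.04 m).
Of disc0, disc1, disc2, disc3 only 2 to 4 are there at a start; the rules pass over those that are not, and their reading is None.
At some moment in a run one of follower may be knocked a few centimetres aside while the robot is not near it.
Once in a run the grip may slacken for a moment while it holds something.
It also fails if it takes over 210 s, if anything falls off the work surface, if the arm or the gripper's body presses on something with over 40 N, if the wrist force passes 120 N, or if a joint passes its speed limit or range.

## Robot

A 7-joint arm with a two-finger parallel gripper is mounted at the origin on the work surface. World frame = base frame: x ahead of the robot, y to its left, z up, the work surface at z = 0. Lengths are in mm, angles in rad, forces in N, time in s.
With the tool pointing down it reaches from about 425 to 875 mm from the base axis. Payload 9.9 kg.
Tool frame: the origin (TCP) lies at the very end of the fingers, on their centre line; the grasp point (between the pads) lies 19 mm behind it; z points along the fingers, y is the direction in which the jaws open and shut (so a half turn about z gives the same grasp; the last joint's range is limited). The gripper opens to 85 mm and grips with 20 to 120 N. Pads are 22 mm wide; open, the fingers measure 114 mm over their backs; the gripper's body (76 mm by 85 mm) begins 54 mm behind the grasp point. The pads swing forward as they close: fully open they stand 13 mm farther back than shut.
Start: joints at [-1.224, 0.576, 0.025, 1.437, -0.015, 1.129, -0.057], TCP at [281.872, 613.333, 231.289] pointing down, gripper open.
Joint ranges: [-2.76, 2.76], [-0.34, 2.15], [-1.52, 1.57], [0.19, 2.46], [-1.09, 4.23], [0.17, 1.99], [-2.82, 2.82]. Speed limits (rad/s): [2.22, 2.22, 3.01, 3.01, 3.14, 3.14, 3.14].

## Interface

Orientations are given as a 3x3 rotation matrix whose columns are the frame's x, y, z axes.
In Python, from plant import monitor, viewer, ctrl, spotter gives the robot as it stands.
- The arm moves only by the shell command python3 -m inch 'ROWS' [FORCE]. ROWS is JSON, a list of rows, each an object with "travel": the shift along the world's x, y, z in m, a list of three; "rotation": the turn, a rotation vector about the world's x, y, z in degrees, a list of three; "claw": the opening in per cent of the stroke, from 0 (shut) to 100 (fully open). In form: [{"travel": [x, y, z], "rotation": [wx, wy, wz], "claw": claw}, ...]. A call has 1 to 8 rows; each row shifts and turns the pose as measured when the row begins; what a row does not reach is not made up. A row lasts 1/10 s, in which the tool goes at most 50 mm and 8.59 degrees, less where a joint would pass 70% of its speed; a pose out of reach is approached as far as the arm can. A call is refused whole if a number of a shift passes 0.05 or a number of a turn 8.59, either way. A call with a gripper value outside its range is refused whole. The fingers move at their own pace and stop on an object; FORCE is the grip in N (left out, the last holds). Time passes only in rows, so rows that do not move let the fingers close. It gives the time, the measured TCP pose, the force and the opening at its end, in the units of the state.
- monitor.get_obs(): the state, without advancing time (a new reading comes with each control period).
- viewer.camera(name): name is "scene" or "top" or "wrist"; returns (picture, depth): 480x640x3 uint8, red, green, blue; 480x640 float32, mm along the optical axis (not along the pixel's ray), 0 where there is no reading.
- viewer.get_calibration(name): a dict with "intrinsics" (3x3 intrinsics, pixels), "R" (3x3) and "t" (3): a world point X has camera coordinates R X + t. Camera axes: x right, y down, z forward; pixel columns grow to the right and rows downward; lengths in mm; the calibration is good to about 2 mm. A picture is of the moment at which its call begins: read the wrist's pose just before it. get_calibration takes no time and is no camera call; for the wrist camera it gives the pose at the moment of the call.
- ctrl.close_job(): hands the job in, once; it reports no verdict.
Trained networks look in the newest picture that a camera, given by its name, has taken for a name from the list of things; names that differ only in an ending like _2 or _b are one class to them, and where a whole thing is asked for, a point or a joint stands for the part that bears it (a point fixed in the world has none). Each returns a list of dicts, best first, with "confidence" (0 to 1); they miss things now and then, are a little off and sometimes report something else, mostly with a low value. They report only what shows in the picture. A call takes as long as a camera call.
- spotter.recognise(camera, name): "location" ([x, y, z] in mm, in the coordinates of the camera as it stood for that picture, good to about 4 mm: the middle of the surface that is visible of it).
- spotter.silhouettes(camera, name): "region" (480x640 bool, what is visible of it).
The state is a dict: "t": time; "joint_positions": joint angles; "joint_vel": joint speeds; "effort": joint torques, N m; "tcp_pos": TCP position; "ee_rot": TCP orientation; "contact_force": force on the tool from outside, world axes, zero at the start; "moment": the same for the moment, N m; "opening": opening from 0.0 (shut) to 1.0 (fully open).
Only numpy, scipy, OpenCV 4.12 (cv2) and the standard library are available. Lean on these libraries where they do the work, as an engineer would, in place of code of your own. Each camera call takes 0.05 s, during which the arm holds its last target. There are 200 camera calls.

## Working session

There is one attempt and no reset: what is moved stays moved. The work goes in short steps, Python scripts to look and compute and a shell command to move; the robot and the scene stay as the last step left them, time stands still between calls to the robot, and variables do not carry over. Pictures are saved under pics/ and viewed, about 12 in all and at most 16, crops included, and the job is handed in when it is done.

```bash
ls; mkdir -p pics; cat > h.py <<'E'
import numpy as np, cv2
from plant import monitor, viewer, ctrl, spotter
def cam(n):
    c=viewer.get_calibration(n); im,d=viewer.camera(n)
    return im,d,np.array(c['intrinsics']),np.array(c['R']),np.array(c['t']).ravel()
def save(im,fn): cv2.imwrite('pics/'+fn,cv2.cvtColor(im,cv2.COLOR_RGB2BGR))
def world(p,R,t): return R.T@(np.asarray(p,float)-t)
def cloud(d,K,R,t):
    v,u=np.mgrid[:480,:640]
    P=np.stack([(u-K[0,2])/K[0,0]*d,(v-K[1,2])/K[1,1]*d,d],-1)
    return (P-t)@R
E
cat > a.py <<'E'
from h import *
s=monitor.get_obs(); print(s['t'],s['tcp_pos'],np.round(s['ee_rot'],3).tolist(),s['opening'],s['contact_force'])
for n in ('top','scene'):
    im,d,K,R,t=cam(n); save(im,n+'0.png'); print(n,K[0,0],(-R.T@t).round())
    for k in ['tub0','disc0_c','tube_floor','tube_mouth','follower_c','key_amber','key_blue','key_green','hammer','knife0','tin0','papercup','wrench','oil']:
        try: r=spotter.recognise(n,k)
        except Exception as e: print(k,e); continue
        print(k,[(round(x['confidence'],2),world(x['location'],R,t).round(0).tolist()) for x in r[:5]])
E
python3 a.py
```

```text
pics
0.0 [281.66955782 612.92496639 230.44532395] [[-0.909, 0.418, -0.001], [0.418, 0.909, -0.002], [-0.0, -0.002, -1.0]] 1.001764784909576 [-0.32211866 -0.32915768  0.51977534]
top 472.8590522902919 [ 364.   62. 1193.]
tub0 [(0.83, [620.0, 126.0, 15.0]), (0.8, [451.0, 124.0, 3.0]), (0.7, [444.0, 277.0, 1.0]), (0.55, [618.0, 310.0, 20.0])]
disc0_c [(0.66, [446.0, 121.0, 16.0]), (0.31, [360.0, -219.0, 12.0])]
tube_floor [(0.78, [590.0, -45.0, 10.0]), (0.51, [392.0, 460.0, 25.0])]
tube_mouth [(0.8, [589.0, -46.0, 11.0]), (0.67, [540.0, -411.0, 44.0])]
follower_c [(0.66, [458.0, -92.0, 17.0])]
key_amber [(0.64, [447.0, 122.0, 15.0])]
key_blue [(0.62, [509.0, -288.0, 44.0])]
key_green [(0.7, [436.0, 269.0, 18.0]), (0.67, [540.0, -409.0, 42.0])]
hammer [(0.9, [391.0, 462.0, 23.0])]
knife0 [(0.81, [358.0, -222.0, 12.0]), (0.42, [446.0, 276.0, -1.0])]
tin0 [(0.9, [695.0, -211.0, 23.0]), (0.7, [671.0, -358.0, 78.0]), (0.46, [391.0, 461.0, 25.0]), (0.43, [446.0, 279.0, 0.0])]
papercup [(0.95, [603.0, 491.0, 54.0]), (0.2, [457.0, -95.0, 18.0])]
wrench [(0.82, [361.0, -361.0, 6.0])]
oil [(0.84,
[... 223 characters left out ...]
isc0_c []
tube_floor [(0.73, [603.0, -38.0, 38.0])]
tube_mouth [(0.95, [607.0, -34.0, 35.0]), (0.18, [446.0, 122.0, 35.0])]
follower_c [(0.48, [467.0, -87.0, 18.0]), (0.3, [431.0, 472.0, 24.0])]
key_amber [(0.75, [365.0, -219.0, 15.0]), (0.4, [526.0, -350.0, 42.0]), (0.37, [700.0, -207.0, 23.0])]
key_blue []
key_green [(0.55, [541.0, -410.0, 43.0])]
hammer [(0.88, [431.0, 471.0, 24.0]), (0.3, [467.0, -88.0, 18.0])]
knife0 [(0.59, [366.0, -214.0, 18.0])]
tin0 [(0.91, [700.0, -206.0, 26.0]), (0.38, [514.0, -287.0, 40.0])]
papercup [(0.78, [585.0, 481.0, 55.0]), (0.59, [610.0, 310.0, 11.0]), (0.37, [367.0, -218.0, 19.0])]
wrench [(0.89, [368.0, -363.0, 6.0])]
oil [(0.71, [685.0, -356.0, 67.0])]
```

View pics/top0.png

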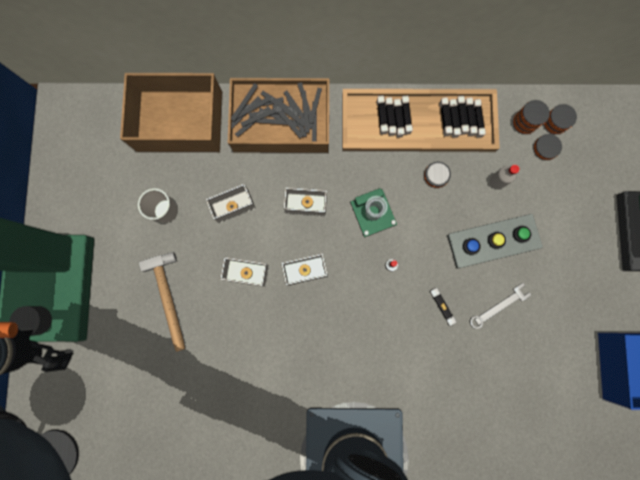

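View pics/scene0.png

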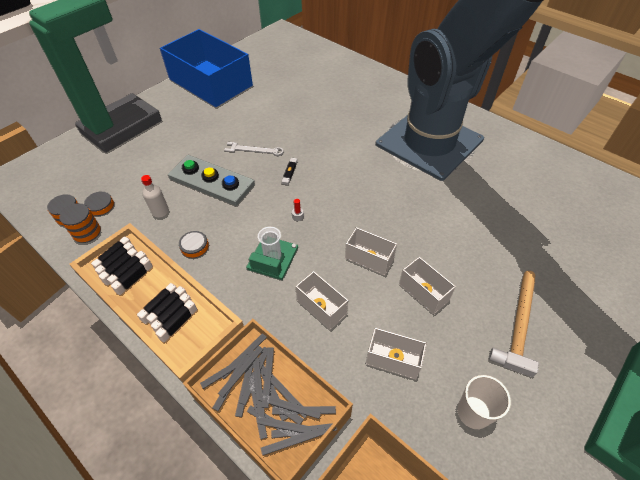

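All four tubs hold a disc: top view (230,203), (305,201), (244,271), (305,269). Tube is at (375,208), follower at (392,265), and keys blue, yellow, green at (473,246), (498,240), (523,234). Next I fit their geometry.

```bash
cat > b.py <<'E'
from h import *
import sys
def fit(n):
    im,d,K,R,t=cam(n); W=cloud(d,K,R,t); hsv=cv2.cvtColor(im,cv2.COLOR_RGB2HSV).astype(int)
    H,S,V=hsv[...,0],hsv[...,1],hsv[...,2]; ok=d>0
    x,y,z=W[...,0],W[...,1],W[...,2]
    for i,(a,b) in enumerate([(620,126),(451,124),(444,277),(618,310)]):
        near=ok&(abs(x-a)<75)&(abs(y-b)<75)
        m=near&(z>35)&(z<75)
        P=W[m]
        if len(P)>20:
            r=cv2.minAreaRect(P[:,:2].astype(np.float32)); print(n,'tub',i,np.round(r[0],1),np.round(r[1],1),round(r[2],1),'ztop',np.percentile(z[m],[50,90]).round(1),m.sum())
        m=near&(H>10)&(H<30)&(S>110)&(V>80)&(z<35)
        if m.sum()>3: print('   disc',W[m].mean(0).round(1),np.ptp(W[m],axis=0).round(),np.median(z[m]).round(1),m.sum())
    for k,a,b,h0,h1 in [('blue',512,-288,100,130),('yel',527,-350,20,35),('green',541,-410,50,85),('red fol',458,-92,0,8)]:
        m=ok&(abs(x-a)<30)&(abs(y-b)<30)&(H>=h0)&(H<=h1)&(S>120)&(V>60)
        if k=='red fol': m=ok&(abs(x-a)<60)&(abs(y-b)<60)&((H<8)|(H>172))&(S>120)
        if m.sum()>3: print(n,k,np.median(W[m],axis=0).round(1),W[m].max(0).round(),W[m].min(0).round(),m.sum())
    m=ok&(abs(x-600)<50)&(abs(y+43)<50)&(z>75)&(z<110)
    if m.sum()>5: print(n,'mouth',cv2.minAreaRect(W[m][:,:2].astype(np.float32)),np.median(z[m]),m.sum())
    m=ok&(abs(x-600)<80)&(abs(y+43)<80)&(z>6)&(z<20)&(H>55)&(H<90)&(S>80)
    if m.sum()>5: print(n,'plate',cv2.minAreaRect(W[m][:,:2].astype(np.float32)),np.median(z[m]),m.sum())
    return im
if __name__=='__main__':
    for n in sys.argv[1:]: fit(n)
E
python3 b.py top scene
```

```text
top tub 0 [616.9 122.2] [101.8  55.3] 86.2 ztop [55.8 61. ] 323
   disc [621.5 118.8  16.8] [23. 25.  9.] 16.6 74
top tub 1 [447.1 122. ] [ 54.3 102. ] 12.9 ztop [58.1 60.9] 233
   disc [448.4 122.9  16.5] [23. 23. 11.] 16.5 67
top tub 2 [440.5 268.7] [102.2  54. ] 81.8 ztop [57.6 61. ] 258
   disc [440.  267.9  16.9] [23. 25. 12.] 16.6 77
top tub 3 [611.9 309.5] [ 55.4 102.7] 23.4 ztop [53.8 60.7] 391
   disc [610.7 310.9  16.6] [21. 24. 10.] 16.6 56
top blue [ 509.5 -289.6   40.8] [ 524. -276.   48.] [ 495. -306.   28.] 120
top yel [ 524.9 -351.9   39.8] [ 542. -339.   45.] [ 510. -372.   26.] 134
top green [ 540.3 -415.2   40.7] [ 555. -402.   46.] [ 526. -431.   29.] 112
top red fol [462.7 -92.1  59. ] [472. -86.  64.] [ 458. -105.   17.] 28
top mouth ((595.5382690429688, -49.269187927246094), (48.80631637573242, 48.20579147338867), 0.664345383644104) 84.77381708641485 214
top plate ((594.78076171875, -49.205928802490234), (95.56974792480469, 86.74752044677734), 21.2951602935791) 11.262660514940045 616
scene tub 0 [618.5 121.7] [103.2  55.8] 86.4 ztop [50.8 59.9] 744
   disc [617
[... 265 characters left out ...]
8 48
scene tub 3 [613.7 309.3] [ 55.7 102. ] 22.9 ztop [51.7 60.1] 823
   disc [606.9 310.   16.4] [28. 29. 19.] 16.8 118
scene blue [ 511.1 -286.5   40.5] [ 522. -275.   47.] [ 490. -304.   31.] 90
scene yel [ 526.  -350.    40.4] [ 540. -339.   45.] [ 505. -371.   31.] 90
scene green [ 541.5 -412.4   40.7] [ 555. -401.   46.] [ 522. -428.   31.] 78
scene red fol [466.6 -89.4  48.8] [472. -85.  63.] [ 457. -101.   21.] 80
scene mouth ((596.0340576171875, -49.57411193847656), (50.494354248046875, 48.34925079345703), 78.06170654296875) 84.66115718098287 225
scene plate ((596.126220703125, -48.984432220458984), (101.95499420166016, 88.97212982177734), 21.771080017089844) 11.544773692002778 559
```

```bash
python3 - <<'E'
from h import *
s=monitor.get_obs(); c=viewer.get_calibration('wrist'); R=np.array(c['R']);t=np.array(c['t']).ravel()
cw=-R.T@t; E=np.array(s['ee_rot']); print('cam in tool',E.T@(cw-s['tcp_pos']),'axes in tool\n',(E.T@R.T).round(3),c['intrinsics'][0][0])
E
```

```text
cam in tool [  80.59497643    1.03492085 -142.63146762] axes in tool
 [[-0.    -0.949 -0.314]
 [ 1.     0.    -0.001]
 [ 0.001 -0.314  0.949]] 383.9674731446416
```

```bash
python3 -m inch '[{"travel":[0.05,-0.05,0.03],"rotation":[0,0,8],"claw":60},{"travel":[0.05,-0.05,0.03],"rotation":[0,0,8],"claw":60},{"travel":[0.05,-0.05,0.02],"rotation":[0,0,8],"claw":60}]' 40
```

```text
t: 1.9
tcp_pos: [380.0, 512.0, 285.3]
ee_rot: [[-1.0, -0.015, -0.006], [-0.015, 1.0, -0.004], [0.006, -0.004, -1.0]]
contact_force: [1.4, 0.3, 0.9]
opening: 0.601
```

```bash
python3 -m inch '[{"travel":[0.05,-0.05,0],"rotation":[0,0,0],"claw":0},{"travel":[0.05,-0.05,0],"rotation":[0,0,0],"claw":0},{"travel":[0.03,-0.05,0],"rotation":[0,0,0],"claw":0},{"travel":[0.02,-0.05,0],"rotation":[0,0,0],"claw":0},{"travel":[0,-0.05,-0.02],"rotation":[0,0,0],"claw":0},{"travel":[0,-0.05,-0.02],"rotation":[0,0,0],"claw":0},{"travel":[0,-0.05,-0.02],"rotation":[0,0,0],"claw":0},{"travel":[0,-0.05,-0.02],"rotation":[0,0,0],"claw":0}]'
python3 -m inch '[{"travel":[0,-0.05,0],"rotation":[0,0,0],"claw":0},{"travel":[0,-0.05,0],"rotation":[0,0,0],"claw":0},{"travel":[0,-0.05,0],"rotation":[0,0,0],"claw":0},{"travel":[0,-0.05,0],"rotation":[0,0,0],"claw":0},{"travel":[0,-0.05,0],"rotation":[0,0,0],"claw":0},{"travel":[0,-0.05,-0.02],"rotation":[0,0,0],"claw":0},{"travel":[0,-0.05,-0.02],"rotation":[0,0,0],"claw":0},{"travel":[0,-0.03,-0.02],"rotation":[0,0,0],"claw":0}]'
```

```text
t: 2.7
tcp_pos: [501.3, 165.0, 215.9]
ee_rot: [[-1.0, -0.017, 0.007], [-0.017, 1.0, 0.004], [-0.007, 0.004, -1.0]]
contact_force: [1.3, 0.2, 0.5]
opening: -0.003
t: 3.5
tcp_pos: [499.8, -213.2, 160.4]
ee_rot: [[-1.0, -0.015, 0.014], [-0.015, 1.0, 0.0], [-0.014, 0.0, -1.0]]
contact_force: [1.0, 1.1, -0.2]
opening: 0.003
```

```bash
python3 -m inch '[{"travel":[0.01,-0.05,0],"rotation":[0,0.5,0],"claw":0},{"travel":[0.01,-0.05,0],"rotation":[0,0.3,0],"claw":0},{"travel":[0.006,-0.038,0],"rotation":[0,0,0],"claw":0},{"travel":[0,0,-0.04],"rotation":[0,0,0],"claw":0},{"travel":[0,0,-0.04],"rotation":[0,0,0],"claw":0},{"travel":[0,0,0],"rotation":[0,0,0],"claw":0}]'
```

```text
t: 4.1
tcp_pos: [522.5, -360.2, 76.6]
ee_rot: [[-1.0, -0.006, -0.0], [-0.006, 1.0, -0.003], [0.0, -0.003, -1.0]]
contact_force: [-0.4, 0.7, -0.4]
opening: 0.0
```

```bash
python3 -m inch '[{"travel":[0.003,0.009,-0.02],"rotation":[0,0,0],"claw":0},{"travel":[0,0,0],"rotation":[0,0,0],"claw":0},{"travel":[0,0,-0.01],"rotation":[0,0,0],"claw":0},{"travel":[0,0,-0.005],"rotation":[0,0,0],"claw":0}]'
```

```text
t: 4.5
tcp_pos: [527.9, -352.4, 46.3]
ee_rot: [[-1.0, -0.007, 0.004], [-0.007, 1.0, -0.006], [-0.004, -0.006, -1.0]]
contact_force: [0.1, -0.1, 0.2]
opening: 0.002
```

```bash
python3 -m inch '[{"travel":[-0.001,0,-0.006],"rotation":[0,0,0],"claw":0},{"travel":[0,0,-0.003],"rotation":[0,0,0],"claw":0},{"travel":[0,0,-0.002],"rotation":[0,0,0],"claw":0}]';python3 -m inch '[{"travel":[0,0,-0.001],"rotation":[0,0,0],"claw":0}]'
```

```text
t: 4.8
tcp_pos: [527.8, -353.1, 37.0]
ee_rot: [[-1.0, -0.007, 0.007], [-0.007, 1.0, -0.008], [-0.007, -0.008, -1.0]]
contact_force: [-1.1, 2.5, 3.4]
opening: 0.002
t: 4.9
tcp_pos: [527.8, -353.2, 36.2]
ee_rot: [[-1.0, -0.007, 0.007], [-0.007, 1.0, -0.008], [-0.007, -0.008, -1.0]]
contact_force: [-1.5, 2.3, 6.3]
opening: -0.001
```

```bash
python3 -m inch '[{"travel":[0,0,-0.0015],"rotation":[0,0,0],"claw":0},{"travel":[0,0,0],"rotation":[0,0,0],"claw":0}]';python3 -m inch '[{"travel":[0,0,0.03],"rotation":[0,0,0],"claw":0},{"travel":[0,0,0.05],"rotation":[0,0,0],"claw":20},{"travel":[0,0.05,0.05],"rotation":[0,0,0],"claw":50},{"travel":[0.01,0.05,0.04],"rotation":[0,0,0],"claw":50},{"travel":[0.01,0.05,0.01],"rotation":[0,0,0],"claw":50},{"travel":[0,0.05,0],"rotation":[0,0,0],"claw":50},{"travel":[0,0.05,0],"rotation":[0,0,0],"claw":50},{"travel":[0,0.05,0],"rotation":[0,0,0],"claw":50}]'
```

```text
t: 5.1
tcp_pos: [527.7, -353.1, 36.5]
ee_rot: [[-1.0, -0.006, 0.007], [-0.006, 1.0, -0.008], [-0.007, -0.008, -1.0]]
contact_force: [-2.1, 1.9, 3.2]
opening: 0.002
t: 5.9
tcp_pos: [544.0, -81.8, 200.9]
ee_rot: [[-1.0, 0.01, 0.013], [0.01, 1.0, -0.013], [-0.013, -0.012, -1.0]]
contact_force: [0.6, 0.7, 0.7]
opening: 0.498
```

The force reading at the bottom was ambiguous (3.2 to 6.3 N), so I'll press yellow again, more firmly.

```bash
python3 -m inch '[{"travel":[0,-0.05,0],"rotation":[0,0.7,0],"claw":0},{"travel":[0,-0.05,0],"rotation":[0,0,0],"claw":0},{"travel":[-0.01,-0.05,0],"rotation":[0,0,0],"claw":0},{"travel":[-0.01,-0.05,-0.01],"rotation":[0,0,0],"claw":0},{"travel":[0,-0.045,-0.03],"rotation":[0,0,0],"claw":0},{"travel":[0,-0.02,-0.05],"rotation":[0,0,0],"claw":0},{"travel":[0,0,-0.03],"rotation":[0,0,0],"claw":0},{"travel":[0,0,0],"rotation":[0,0,0],"claw":0}]'
```

```text
t: 6.7
tcp_pos: [528.3, -329.4, 85.8]
ee_rot: [[-1.0, -0.028, 0.01], [-0.028, 1.0, -0.011], [-0.009, -0.012, -1.0]]
contact_force: [-0.6, 0.2, 0.5]
opening: 0.002
```

```bash
python3 -m inch '[{"travel":[-0.002,-0.022,-0.02],"rotation":[0,0,0],"claw":0},{"travel":[0,0,-0.015],"rotation":[0,0,0],"claw":0},{"travel":[0,0,-0.004],"rotation":[0,0,0],"claw":0}]';python3 -m inch '[{"travel":[0,0,-0.005],"rotation":[0,0,0],"claw":0},{"travel":[0,0,-0.003],"rotation":[0,0,0],"claw":0}]'
```

```text
t: 7.0
tcp_pos: [528.2, -351.7, 49.0]
ee_rot: [[-0.999, -0.03, 0.013], [-0.03, 0.999, -0.012], [-0.012, -0.013, -1.0]]
contact_force: [0.0, 1.0, -0.2]
opening: -0.001
t: 7.2
tcp_pos: [529.7, -350.8, 42.7]
ee_rot: [[-0.999, -0.031, 0.015], [-0.031, 0.999, -0.013], [-0.014, -0.013, -1.0]]
contact_force: [-0.2, 0.1, -0.5]
opening: 0.002
```

```bash
python3 -m inch '[{"travel":[-0.002,0,-0.005],"rotation":[0,0,0],"claw":0},{"travel":[0,0,-0.003],"rotation":[0,0,0],"claw":0}]';python3 -m inch '[{"travel":[0,0,-0.003],"rotation":[0,0,0],"claw":0}]';python3 -m inch '[{"travel":[0,0,-0.003],"rotation":[0,0,0],"claw":0}]';python3 -m inch '[{"travel":[0,0,-0.002],"rotation":[0,0,0],"claw":0}]'
```

```text
t: 7.4
tcp_pos: [529.4, -350.5, 36.4]
ee_rot: [[-0.999, -0.033, 0.018], [-0.033, 0.999, -0.015], [-0.018, -0.015, -1.0]]
contact_force: [-3.3, -0.4, 2.8]
opening: 0.002
t: 7.5
tcp_pos: [529.5, -350.6, 35.3]
ee_rot: [[-0.999, -0.033, 0.019], [-0.033, 0.999, -0.015], [-0.019, -0.016, -1.0]]
contact_force: [-10.0, 6.7, 41.9]
opening: 0.002
t: 7.6
tcp_pos: [529.5, -350.7, 35.4]
ee_rot: [[-0.999, -0.032, 0.02], [-0.033, 0.999, -0.016], [-0.02, -0.016, -1.0]]
contact_force: [-11.2, 7.2, 41.9]
opening: 0.001
t: 7.7
tcp_pos: [529.4, -350.6, 35.9]
ee_rot: [[-0.999, -0.032, 0.021], [-0.033, 0.999, -0.016], [-0.021, -0.017, -1.0]]
contact_force: [-5.1, 3.8, 16.9]
opening: 0.002
```

```bash
python3 -m inch '[{"travel":[0,0,0.04],"rotation":[0.5,0.8,0],"claw":0},{"travel":[0,0.02,0.05],"rotation":[0.4,0.4,0],"claw":0},{"travel":[0.01,0.05,0.05],"rotation":[0,0,0],"claw":20},{"travel":[0.02,0.05,0.04],"rotation":[0,0,0],"claw":60},{"travel":[0.02,0.05,0],"rotation":[0,0,0],"claw":60},{"travel":[0.02,0.05,0],"rotation":[0,0,0],"claw":60},{"travel":[0.01,0.05,0],"rotation":[0,0,-2],"claw":60},{"travel":[0,0.05,0],"rotation":[0,0,-2],"claw":60}]'; python3 -m inch '[{"travel":[0,0.05,0],"rotation":[0,0,-1],"claw":60},{"travel":[0,0.05,0],"rotation":[0,0,0],"claw":60},{"travel":[0,0.05,0],"rotation":[0,0,0],"claw":60},{"travel":[0,0.03,0],"rotation":[0,0,0],"claw":60},{"travel":[0,0,0],"rotation":[0,0,0],"claw":60}]'
```

```text
t: 8.5
tcp_pos: [597.2, -65.8, 197.9]
ee_rot: [[-0.999, 0.054, 0.004], [0.054, 0.999, -0.003], [-0.004, -0.003, -1.0]]
contact_force: [2.3, 0.6, -0.3]
opening: 0.6
t: 9.0
tcp_pos: [594.3, 125.6, 198.2]
ee_rot: [[-0.998, 0.061, 0.003], [0.061, 0.998, 0.002], [-0.003, 0.002, -1.0]]
contact_force: [-0.0, -0.8, -0.0]
opening: 0.603
```

```bash
cat > w.py <<'E'
from h import *
import sys
s=monitor.get_obs(); print(s['t'],np.round(s['tcp_pos'],1),np.round(s['ee_rot'],3).tolist(),round(s['opening'],3),np.round(s['contact_force'],1))
im,d,K,R,t=cam('wrist'); save(im,sys.argv[1]+'.png')
W=cloud(d,K,R,t); H,S,V=[cv2.cvtColor(im,cv2.COLOR_RGB2HSV).astype(int)[...,i] for i in range(3)]
x,y,z=W[...,0],W[...,1],W[...,2]
for i,(a,b) in enumerate([(617.5,122),(447.5,122),(441,268.6),(612.5,309.4)]):
    near=(d>0)&(np.hypot(x-a,y-b)<70)
    m=near&(z>50)&(z<68)
    if m.sum()>500:
        r=cv2.minAreaRect(W[m][:,:2].astype(np.float32)); print('tub',i,np.round(r[0],1),np.round(r[1],1),round(r[2],1),np.median(z[m]).round(1))
    m=(d>0)&(np.hypot(x-a,y-b)<40)&(z>12)&(z<22)
    if m.sum()>100:
        c,r=cv2.minEnclosingCircle(W[m][:,:2].astype(np.float32)); print('disc',i,np.round(c,1),round(r,1),np.median(z[m]).round(1),W[m].mean(0).round(1))
m=(d>0)&(np.hypot(x-596,y+49.3)<35)&(z>84)&(z<95)
if m.sum()>100:
    c,r=cv2.minEnclosingCircle(W[m][:,:2].astype(np.float32)); print('mouth',np.round(c,1),round(r,1),W[m].mean(0).round(1),np.percentile(z[m],[50,95]).round(1))
E
python3 w.py w0
```

```text
9.0 [594.3 125.6 198.2] [[-0.998, 0.061, 0.003], [0.061, 0.998, 0.002], [-0.003, 0.002, -1.0]] 0.603 [-0.  -0.8 -0. ]
tub 0 [617.6 122.9] [102.   55.1] 86.3 59.0
disc 0 [617.3 121.9] 40.0 17.0 [621.3 120.3  16.9]
tub 1 [452.7 123.9] [ 43.9 102.3] 12.8 59.4
disc 1 [465.2 126.2] 30.3 17.0 [451.6 124.4  17. ]
tub 2 [459.4 267. ] [102.8  18.3] 82.5 58.9
disc 2 [467.5 264.8] 29.6 16.9 [455.8 266.9  16.8]
tub 3 [612.3 310.4] [ 55.1 103.1] 23.0 57.6
disc 3 [612.3 309.2] 39.9 16.9 [614.2 311.6  17. ]
mouth [595.7 -48.8] 26.3 [596.4 -52.7  87.1] [87.4 88.7]
```

```bash
sed -i "s/m=(d>0)&(np.hypot(x-a,y-b)<40)&(z>12)&(z<22)/m=(d>0)\&(np.hypot(x-a,y-b)<40)\&(z>14)\&(z<20)\&(S>90)/" w.py; python3 w.py w1
```

```text
9.05 [594.5 123.2 198.2] [[-0.998, 0.063, 0.003], [0.063, 0.998, 0.001], [-0.003, 0.001, -1.0]] 0.6 [ 0.9 -0.2 -0.1]
tub 0 [617.4 122.9] [102.   54.6] 86.2 58.8
disc 0 [622.1 119.6] 15.0 16.9 [621.2 119.8  16.9]
tub 1 [453.  124.1] [ 43.2 102.3] 12.9 59.4
disc 1 [448.7 124.1] 14.8 17.0 [449.5 124.2  17. ]
tub 2 [463.1 266.6] [103.2  17.8] 86.6 58.9
disc 2 [446.3 268.9] 13.1 16.9 [449.5 268.3  16.9]
tub 3 [612.5 310.2] [ 55.3 102.8] 22.9 57.6
disc 3 [611.5 312.6] 14.2 16.8 [614.6 314.1  16.8]
mouth [595.5 -48.8] 26.1 [596.6 -52.7  87.1] [87.4 88.8]
```

View pics/w0.png

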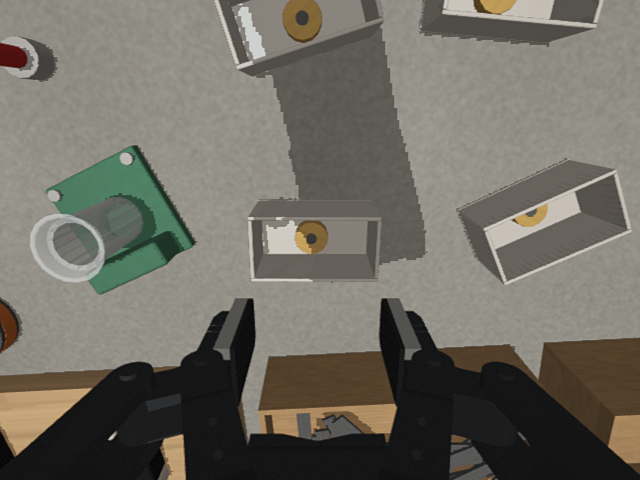

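```bash
python3 -m inch '[{"travel":[0.0275,-0.0035,-0.03],"rotation":[0,0,0],"claw":60},{"travel":[0,0,-0.05],"rotation":[0,0,0],"claw":60},{"travel":[0,0,-0.03],"rotation":[0,0,0],"claw":60},{"travel":[0,0,0],"rotation":[0,0,0],"claw":60},{"travel":[0,0,0],"rotation":[0,0,0],"claw":60}]'
```

```text
t: 9.6
tcp_pos: [625.2, 106.2, 88.2]
ee_rot: [[-0.997, 0.076, 0.009], [0.076, 0.997, -0.005], [-0.009, -0.004, -1.0]]
contact_force: [0.2, -0.7, 0.2]
opening: 0.6
```

```bash
python3 -m inch '[{"travel":[-0.003,0.0135,0],"rotation":[-0.3,0.5,0.5],"claw":60},{"travel":[0,0,0],"rotation":[0,0,0],"claw":60}]'; python3 -m inch '[{"travel":[0,0,0],"rotation":[0,0,0],"claw":60}]'
```

```text
t: 9.8
tcp_pos: [623.4, 119.3, 91.3]
ee_rot: [[-0.998, 0.07, 0.003], [0.069, 0.998, -0.01], [-0.003, -0.01, -1.0]]
contact_force: [-0.5, 0.4, 0.9]
opening: 0.598
t: 9.9
tcp_pos: [624.1, 119.6, 92.8]
ee_rot: [[-0.998, 0.069, 0.005], [0.069, 0.998, -0.01], [-0.006, -0.01, -1.0]]
contact_force: [1.6, -0.3, -0.3]
opening: 0.598
```

```bash
python3 -m inch '[{"travel":[-0.002,0,-0.025],"rotation":[0.5,0.3,0],"claw":60},{"travel":[0,0,-0.015],"rotation":[0,0,0],"claw":60}]'; python3 -m inch '[{"travel":[0,0,0],"rotation":[0,0,0],"claw":60}]'
```

```text
t: 10.1
tcp_pos: [624.8, 121.1, 56.5]
ee_rot: [[-0.998, 0.068, 0.008], [0.068, 0.998, 0.001], [-0.008, 0.002, -1.0]]
contact_force: [0.3, 0.0, -0.2]
opening: 0.596
t: 10.2
tcp_pos: [624.2, 121.2, 55.5]
ee_rot: [[-0.998, 0.067, 0.006], [0.067, 0.998, 0.001], [-0.006, 0.001, -1.0]]
contact_force: [-0.9, -0.7, -0.1]
opening: 0.597
```

```bash
python3 -m inch '[{"travel":[-0.003,-0.0015,-0.02],"rotation":[0,0.3,0],"claw":60},{"travel":[0,0,-0.015],"rotation":[0,0,0],"claw":60}]'; python3 -m inch '[{"travel":[0,0,-0.005],"rotation":[0,0,0],"claw":60}]'
```

```text
t: 10.4
tcp_pos: [623.3, 120.3, 22.7]
ee_rot: [[-0.998, 0.067, 0.006], [0.067, 0.998, 0.002], [-0.006, 0.002, -1.0]]
contact_force: [-0.5, -0.8, 0.1]
opening: 0.597
t: 10.5
tcp_pos: [623.1, 120.4, 16.9]
ee_rot: [[-0.998, 0.067, 0.005], [0.067, 0.998, 0.001], [-0.005, 0.002, -1.0]]
contact_force: [-0.4, 0.8, 0.5]
opening: 0.604
```

```bash
python3 -m inch '[{"travel":[-0.001,0,-0.006],"rotation":[0,0.2,0],"claw":60},{"travel":[0,0,-0.005],"rotation":[0,0,0],"claw":60}]'; python3 -m inch '[{"travel":[0,0,0],"rotation":[0,0,0],"claw":30},{"travel":[0,0,0],"rotation":[0,0,0],"claw":20},{"travel":[0,0,0],"rotation":[0,0,0],"claw":20},{"travel":[0,0,0],"rotation":[0,0,0],"claw":20}]' 60
```

```text
t: 10.7
tcp_pos: [623.7, 120.0, 14.0]
ee_rot: [[-0.998, 0.069, 0.006], [0.069, 0.998, 0.001], [-0.005, 0.002, -1.0]]
contact_force: [-27.2, 1.1, 75.7]
opening: 0.6
t: 11.1
tcp_pos: [626.4, 120.7, 18.7]
ee_rot: [[-0.998, 0.069, 0.012], [0.069, 0.998, 0.003], [-0.012, 0.004, -1.0]]
contact_force: [-1.4, -0.4, -0.6]
opening: 0.199
```

```bash
python3 - <<'E'
from h import *
a=cam('wrist')[0]; b=cam('scene')[0]
save(np.hstack([a[150:,120:520],cv2.resize(b[230:350,250:390],(400,330))]),'c1.png')
E
```

```text
(no output)
```

View pics/c1.png

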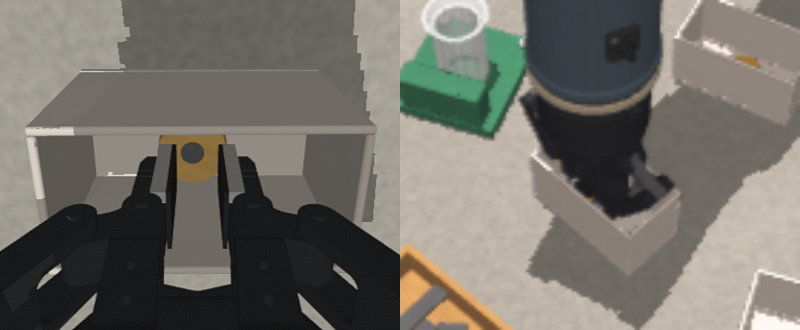

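The picture shows the disc on the tub floor under the nearer wall (hole at crop pixel (192,152)). The wide finger linkages are near the end-wall rims, so they, not the tips, probably made the contact. I'll raise and profile the gripper from wrist depth at two openings.

```bash
python3 -m inch '[{"travel":[0,0,0.04],"rotation":[0,0,0],"claw":20},{"travel":[0,0,0.05],"rotation":[0,0.6,0],"claw":60},{"travel":[0,0,0],"rotation":[0,0,0],"claw":60},{"travel":[0,0,0],"rotation":[0,0,0],"claw":60}]'
cat > g.py <<'E'
from h import *
s=monitor.get_obs(); im,d,K,R,t=cam('wrist'); W=cloud(d,K,R,t)
T=(W-s['tcp_pos'])@np.array(s['ee_rot']); m=(d>0)&(T[...,2]<15)&(T[...,2]>-120)&(W[...,2]>66)&(np.abs(T[...,0])<60)
P=T[m]; print(s['opening'],s['tcp_pos'].__repr__(),'tip z max',np.percentile(P[:,2],99.5))
for z in range(-100,10,8):
    q=P[(P[:,2]>=z)&(P[:,2]<z+8)]
    if len(q)>3:
        l=q[q[:,1]<0];r=q[q[:,1]>0]
        print(z,len(q),'y neg',np.round([l[:,1].min(),l[:,1].max()]) if len(l) else '','pos',np.round([r[:,1].min(),r[:,1].max()]) if len(r) else '','x',np.round([q[:,0].min(),q[:,0].max()]))
E
python3 g.py
python3 -m inch '[{"travel":[0,0,0],"rotation":[0,0,0],"claw":45},{"travel":[0,0,0],"rotation":[0,0,0],"claw":45},{"travel":[0,0,0],"rotation":[0,0,0],"claw":45}]'; python3 g.py; python3 w.py w2
```

```text
t: 11.6
tcp_pos: [624.3, 120.3, 108.2]
ee_rot: [[-0.998, 0.069, -0.005], [0.069, 0.998, 0.001], [0.005, 0.001, -1.0]]
contact_force: [-0.4, -0.6, -0.8]
opening: 0.599
0.5986558271930708 array([624.33037633, 120.32710547, 108.20766665]) tip z max -8.472658774747561
-100 19 y neg [-12. -10.] pos [11. 15.] x [19. 20.]
-92 5514 y neg [-63.  -0.] pos [ 0. 66.] x [ 9. 20.]
-84 13384 y neg [-64.  -0.] pos [ 0. 66.] x [-0. 18.]
-76 8758 y neg [-62.  -0.] pos [ 0. 64.] x [-10.  18.]
-68 6855 y neg [-60. -19.] pos [21. 62.] x [-13.  17.]
-60 9684 y neg [-58. -22.] pos [24. 60.] x [-13.  14.]
-52 2508 y neg [-57. -25.] pos [26. 58.] x [ 1. 14.]
-44 1803 y neg [-41. -25.] pos [26. 44.] x [-12.  12.]
-36 1493 y neg [-39. -25.] pos [26. 40.] x [-12.  12.]
-28 1291 y neg [-39. -25.] pos [26. 40.] x [-12.  12.]
-20 1113 y neg [-39. -25.] pos [26. 40.] x [-12.  11.]
-12 616 y neg [-38. -25.] pos [26. 39.] x [-11.  11.]
-4 17 y neg [-25. -25.] pos [26. 26.] x [-4.  7.]
t: 11.95
tcp_pos: [623.5, 120.1, 105.5]
ee_rot: [[-0.998, 0.069, -0.008], [0.069, 0.998, 0.0], [0.008, -0.0, -1.0]]
contact_force: [-0
[... 434 characters left out ...]
5.] x [-14.  14.]
-52 3083 y neg [-51. -19.] pos [20. 52.] x [-13.  14.]
-44 1759 y neg [-40. -18.] pos [20. 41.] x [-12.  13.]
-36 1267 y neg [-32. -18.] pos [20. 34.] x [-12.  11.]
-28 1216 y neg [-32. -18.] pos [20. 34.] x [-12.  11.]
-20 1017 y neg [-32. -18.] pos [20. 34.] x [-12.  11.]
-12 685 y neg [-31. -18.] pos [20. 33.] x [-11.  11.]
-4 63 y neg [-19. -18.] pos [20. 25.] x [-9. 10.]
12.0 [623.4 120.  105.5] [[-0.998, 0.069, -0.008], [0.069, 0.998, 0.0], [0.008, -0.0, -1.0]] 0.449 [ 0.  -0.6  0.4]
tub 0 [617.6 123.1] [102.5  54.6] 86.3 58.9
disc 0 [622.1 119.6] 14.9 16.9 [621.4 119.8  16.9]
tub 3 [624.5 282. ] [55.5 42.2] 22.7 57.0
disc 3 [616.3 311.8] 11.1 16.8 [617.4 313.1  16.9]
```

The profile confirms it: at 60% the knuckles reach |y|≈58 mm, 46–52 mm behind the tip, so they hit the tub's end rims. I need finer profiles at narrower openings.

```bash
cat > g2.py <<'E'
from h import *
s=monitor.get_obs(); im,d,K,R,t=cam('wrist'); W=cloud(d,K,R,t)
T=(W-s['tcp_pos'])@np.array(s['ee_rot']); m=(d>0)&(T[...,2]<15)&(T[...,2]>-120)&(W[...,2]>66)&(np.abs(T[...,0])<60)
P=T[m]; print(round(s['opening'],3),np.round(s['tcp_pos'],1),'tip z 90,98%',np.percentile(P[(P[:,2]>-15)][:,2],[90,98]))
print([(z,round(-P[(P[:,2]>=z)&(P[:,2]<z+2)][:,1].min()),round(P[(P[:,2]>=z)&(P[:,2]<z+2)][:,1].max())) for z in range(-66,-38,2)])
f=P[(P[:,2]>-20)]; print('pads',f[f[:,1]<0][:,1].max().round(1),f[f[:,1]>0][:,1].min().round(1))
E
for c in 1; do python3 g2.py; done
python3 -m inch '[{"travel":[0,0,0],"rotation":[0,0,0],"claw":40},{"travel":[0,0,0],"rotation":[0,0,0],"claw":40}]'; python3 g2.py
python3 -m inch '[{"travel":[0,0,0],"rotation":[0,0,0],"claw":34},{"travel":[0,0,0],"rotation":[0,0,0],"claw":34}]'; python3 g2.py
python3 -m inch '[{"travel":[0,0,0],"rotation":[0,0,0],"claw":0},{"travel":[0,0,0],"rotation":[0,0,0],"claw":0},{"travel":[0,0,0],"rotation":[0,0,0],"claw":0}]'; python3 g2.py
```

```text
0.448 [623.5 120.1 105.7] tip z 90,98% [-5.20669872 -2.53443808]
[(-66, 56, 57), (-64, 54, 57), (-62, 54, 56), (-60, 53, 55), (-58, 53, 55), (-56, 52, 54), (-54, 51, 54), (-52, 51, 52), (-50, 50, 51), (-48, 48, 50), (-46, 41, 47), (-44, 40, 42), (-42, 36, 37), (-40, 28, 27)]
pads -18.3 19.7
t: 12.3
tcp_pos: [623.6, 120.1, 105.6]
ee_rot: [[-0.998, 0.069, -0.008], [0.069, 0.998, 0.0], [0.008, -0.0, -1.0]]
contact_force: [0.4, -0.2, -1.0]
opening: 0.397
0.397 [623.6 120.1 105.6] tip z 90,98% [-4.47016637 -1.49181178]
[(-66, 55, 56), (-64, 53, 55), (-62, 53, 55), (-60, 52, 54), (-58, 51, 53), (-56, 51, 52), (-54, 50, 52), (-52, 49, 50), (-50, 48, 50), (-48, 48, 49), (-46, 46, 47), (-44, 39, 40), (-42, 34, 34), (-40, 26, 29)]
pads -16.2 17.6
t: 12.55
tcp_pos: [623.6, 120.1, 105.7]
ee_rot: [[-0.998, 0.069, -0.008], [0.069, 0.998, 0.0], [0.008, -0.0, -1.0]]
contact_force: [-0.5, -0.3, 0.3]
opening: 0.344
0.344 [623.6 120.1 105.7] tip z 90,98% [-4.65347271 -1.293048  ]
[(-66, 53, 56), (-64, 52, 54), (-62, 52, 53), (-60, 50, 52), (-58, 49, 51), (-56, 49, 50), (-54, 47, 49), (-52, 46, 49), (-50, 46, 47), (-48, 45, 46), (-46, 44, 45), (-44, 36, 38), (-42, 34, 33), (-40, 25, 26)]
pads -13.6 15.1
t: 12.9
tcp_pos: [623.7, 120.1, 105.8]
ee_rot: [[-0.998, 0.069, -0.007], [0.069, 0.998, 0.0], [0.007, -0.0, -1.0]]
contact_force: [-0.4, 0.2, -0.2]
opening: -0.003
-0.003 [623.7 120.1 105.8] tip z 90,98% [-5.49195694 -3.2869793 ]
[(-66, 46, 47), (-64, 43, 45), (-62, 42, 44), (-60, 40, 43), (-58, 38, 40), (-56, 38, 39), (-54, 36, 38), (-52, 34, 35), (-50, 33, 34), (-48, 30, 33), (-46, 30, 31), (-44, 21, 22), (-42, 18, 19), (-40, 15, 17)]
pads -0.2 0.1
```

```bash
python3 -m inch '[{"travel":[-0.002,0.002,-0.03],"rotation":[0,-0.4,0.2],"claw":44},{"travel":[0,0,-0.03],"rotation":[0,0,0],"claw":44}]'; python3 -m inch '[{"travel":[0,0,-0.01],"rotation":[0,0,0],"claw":44}]'
```

```text
t: 13.15
tcp_pos: [625.0, 122.7, 48.8]
ee_rot: [[-0.998, 0.066, 0.009], [0.066, 0.998, 0.003], [-0.008, 0.003, -1.0]]
contact_force: [-0.5, -0.1, -0.3]
opening: 0.33
t: 13.25
tcp_pos: [623.7, 122.5, 36.6]
ee_rot: [[-0.998, 0.065, 0.006], [0.065, 0.998, 0.002], [-0.006, 0.002, -1.0]]
contact_force: [-0.4, -0.0, -0.8]
opening: 0.442
```

```bash
python3 -m inch '[{"travel":[-0.003,-0.0005,-0.013],"rotation":[0,0.3,0],"claw":44},{"travel":[0,0,-0.004],"rotation":[0,0,0],"claw":44}]'; python3 -m inch '[{"travel":[0,0,-0.002],"rotation":[0,0,0],"claw":44}]'
```

```text
t: 13.45
tcp_pos: [620.2, 121.9, 18.4]
ee_rot: [[-0.998, 0.066, -0.001], [0.066, 0.998, 0.002], [0.001, 0.002, -1.0]]
contact_force: [-0.2, 0.2, 0.4]
opening: 0.442
t: 13.55
tcp_pos: [620.5, 121.9, 16.4]
ee_rot: [[-0.998, 0.066, -0.001], [0.066, 0.998, 0.002], [0.001, 0.002, -1.0]]
contact_force: [0.0, 0.2, -0.6]
opening: 0.443
```

```bash
python3 -m inch '[{"travel":[0.001,0,-0.0015],"rotation":[0,0,0],"claw":44}]'; python3 -m inch '[{"travel":[0,0,-0.0015],"rotation":[0,0,0],"claw":44}]';  python3 -m inch '[{"travel":[0,0,0],"rotation":[0,0,0],"claw":36},{"travel":[0,0,0],"rotation":[0,0,0],"claw":36}]' 40
```

```text
t: 13.65
tcp_pos: [621.8, 121.9, 15.3]
ee_rot: [[-0.998, 0.066, -0.0], [0.066, 0.998, 0.002], [0.001, 0.002, -1.0]]
contact_force: [-0.2, -0.0, 0.2]
opening: 0.439
t: 13.75
tcp_pos: [622.5, 122.0, 14.4]
ee_rot: [[-0.998, 0.066, 0.001], [0.066, 0.998, 0.002], [-0.001, 0.002, -1.0]]
contact_force: [-0.4, -0.0, 0.5]
opening: 0.442
t: 13.95
tcp_pos: [623.1, 121.8, 15.3]
ee_rot: [[-0.998, 0.066, 0.002], [0.066, 0.998, 0.002], [-0.002, 0.002, -1.0]]
contact_force: [0.6, -0.7, 0.1]
opening: 0.359
```

```bash
python3 -m inch '[{"travel":[-0.001,0,-0.0025],"rotation":[0,0,0],"claw":37}]'; python3 -m inch '[{"travel":[0,0,-0.0015],"rotation":[0,0,0],"claw":37}]'
```

```text
t: 14.05
tcp_pos: [622.6, 121.9, 13.4]
ee_rot: [[-0.998, 0.066, 0.004], [0.066, 0.998, 0.002], [-0.003, 0.003, -1.0]]
contact_force: [-0.2, 0.2, 0.6]
opening: 0.371
t: 14.15
tcp_pos: [622.5, 122.0, 11.8]
ee_rot: [[-0.998, 0.066, 0.004], [0.066, 0.998, 0.003], [-0.003, 0.003, -1.0]]
contact_force: [-0.3, 0.5, 0.7]
opening: 0.372
```

```bash
python3 -m inch '[{"travel":[0,0,-0.0015],"rotation":[0,0,0],"claw":37}]'; python3 -m inch '[{"travel":[0,0,-0.0015],"rotation":[0,0,0],"claw":37}]'; python3 -m inch '[{"travel":[0,0,0],"rotation":[0,0,0],"claw":20},{"travel":[0,0,0],"rotation":[0,0,0],"claw":20},{"travel":[0,0,0],"rotation":[0,0,0],"claw":20}]' 100
```

```text
t: 14.25
tcp_pos: [622.6, 122.3, 10.4]
ee_rot: [[-0.998, 0.066, 0.004], [0.066, 0.998, 0.003], [-0.004, 0.003, -1.0]]
contact_force: [-0.1, 1.1, 4.6]
opening: 0.369
t: 14.35
tcp_pos: [623.0, 122.3, 9.5]
ee_rot: [[-0.998, 0.066, 0.005], [0.066, 0.998, 0.003], [-0.005, 0.003, -1.0]]
contact_force: [-3.1, -0.5, 17.3]
opening: 0.367
t: 14.65
tcp_pos: [623.2, 122.3, 10.0]
ee_rot: [[-0.998, 0.066, 0.005], [0.066, 0.998, 0.003], [-0.005, 0.004, -1.0]]
contact_force: [-0.1, 0.9, 2.4]
opening: 0.294
```

```bash
python3 -m inch '[{"travel":[0,0,0.004],"rotation":[0,0,0],"claw":20},{"travel":[0,0,0.02],"rotation":[0,0,0],"claw":20},{"travel":[0,0,0.04],"rotation":[0,0,0],"claw":20},{"travel":[0,0,0.03],"rotation":[0,0,0],"claw":20},{"travel":[0,0,0],"rotation":[0,0,0],"claw":20}]'; python3 w.py w3; python3 -c "
import cv2;cv2.imwrite('pics/w3c.png',cv2.imread('pics/w3.png')[150:450,120:520])"
```

```text
t: 15.15
tcp_pos: [621.1, 121.9, 105.4]
ee_rot: [[-0.998, 0.066, 0.0], [0.066, 0.998, 0.002], [-0.0, 0.002, -1.0]]
contact_force: [0.5, 1.4, -1.4]
opening: 0.292
15.15 [621.1 121.9 105.4] [[-0.998, 0.066, 0.0], [0.066, 0.998, 0.002], [-0.0, 0.002, -1.0]] 0.292 [ 0.5  1.4 -1.4]
tub 0 [617.4 123.1] [102.4  54.5] 86.3 59.0
tub 3 [623.8 283.2] [55.6 44.6] 23.1 57.1
disc 3 [615.5 312.5] 12.0 16.9 [617.1 314.3  16.9]
```

View pics/w3c.png

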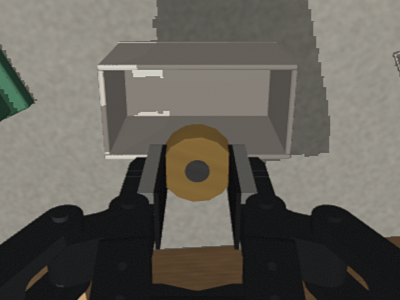

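```bash
cat > t.py <<'E'
from h import *
# gripped disc: plane of the top face and centre, in tool frame and world
s=monitor.get_obs(); im,d,K,R,t=cam('wrist'); W=cloud(d,K,R,t)
hsv=cv2.cvtColor(im,cv2.COLOR_RGB2HSV).astype(int); E=np.array(s['ee_rot']); T=(W-s['tcp_pos'])@E
m=(d>0)&(hsv[...,1]>90)&(hsv[...,0]>10)&(hsv[...,0]<30)&(np.abs(T[...,1])<18)&(np.abs(T[...,0])<30)&(T[...,2]>-25)&(T[...,2]<25)
P=W[m]
best=None;rng=np.random.default_rng(0)
for _ in range(300):
    a,b,c=P[rng.choice(len(P),3,False)]; n=np.cross(b-a,c-a); n/=np.linalg.norm(n)+1e-9
    if abs(n[2])<.6: continue
    i=np.abs((P-a)@n)<0.8
    if best is None or i.sum()>best.sum(): best=i
Q=P[best]; c=Q.mean(0); n=np.linalg.svd(Q-c)[2][2]; n*=np.sign(n[2]); 
cc,r=cv2.minEnclosingCircle(Q[:,:2].astype(np.float32))
print('tcp',np.round(s['tcp_pos'],1),'open',round(s['opening'],3),'normal',n.round(3),'tilt',np.degrees(np.arccos(n[2])).round(1),'circle',np.round(cc,1),round(r,1),'top z',c[2].round(1),len(Q),len(P), 'offset tool',(np.array([*cc,c[2]])-s['tcp_pos'])@E)
E
python3 t.py
```

```text
tcp [620.3 121.7 103.6] open 0.304 normal [0.013 0.007 1.   ] tilt 0.8 circle [619.7 122.7] 15.1 top z 110.7 2614 3938 offset tool [ 0.69143916  0.93545949 -7.10730619]
```

Disc 0 is gripped flat (tilt 0.8°) and centred in the jaws. Taking it to the tube.

```bash
python3 -m inch '[{"travel":[0,-0.01,0.03],"rotation":[0,0,0],"claw":20},{"travel":[-0.01,-0.04,0],"rotation":[0,0,0],"claw":20},{"travel":[-0.01,-0.05,0],"rotation":[0,0,0],"claw":20},{"travel":[-0.005,-0.04,0],"rotation":[0,0,0],"claw":20},{"travel":[0,-0.015,0],"rotation":[0,0,0],"claw":20},{"travel":[0,0,0],"rotation":[0,0,0],"claw":20}]'; python3 t.py
```

```text
t: 15.85
tcp_pos: [587.9, -35.8, 124.4]
ee_rot: [[-0.998, 0.061, -0.017], [0.061, 0.998, 0.001], [0.017, -0.0, -1.0]]
contact_force: [0.1, 0.8, -0.6]
opening: 0.291
tcp [587.9 -35.8 124.4] open 0.291 normal [0.017 0.001 1.   ] tilt 0.9 circle [586.9 -34.9] 15.3 top z 131.4 2527 3819 offset tool [ 1.22139772  0.77713241 -7.00200741]
```

```bash
python3 -m inch '[{"travel":[0.009,-0.014,-0.01],"rotation":[0,-0.9,0],"claw":20},{"travel":[0,0,0],"rotation":[0,0,0],"claw":20},{"travel":[0,0,0],"rotation":[0,0,0],"claw":20}]'; python3 t.py; python3 w.py w4
```

```text
t: 16.2
tcp_pos: [597.2, -41.8, 112.1]
ee_rot: [[-0.999, 0.053, -0.004], [0.053, 0.999, 0.005], [0.004, 0.005, -1.0]]
contact_force: [0.2, 0.7, -1.1]
opening: 0.289
tcp [597.2 -41.8 112.1] open 0.289 normal [ 0.012 -0.001  1.   ] tilt 0.7 circle [596.7 -41.2] 15.1 top z 119.0 2555 3821 offset tool [ 0.59553264  0.58610565 -6.90296651]
16.25 [597.1 -41.9 112. ] [[-0.999, 0.053, -0.004], [0.053, 0.999, 0.005], [0.005, 0.005, -1.0]] 0.289 [-0.3  0.1 -0.5]
tub 0 [616.6 111.4] [81.4 55.5] 86.9 57.8
tub 1 [481.   94.4] [39.2 11.4] 84.6 59.2
mouth [595.4 -48.8] 25.7 [585.1 -51.   87.2] [87.5 88.7]
```

```bash
python3 -m inch '[{"travel":[-0.001,-0.0075,-0.01],"rotation":[0,0,0],"claw":20},{"travel":[0,0,0],"rotation":[0,0,0],"claw":20}]'; python3 -m inch '[{"travel":[0,0,0],"rotation":[0,0,0],"claw":20}]'
```

```text
t: 16.5
tcp_pos: [596.1, -48.3, 101.8]
ee_rot: [[-0.999, 0.051, -0.004], [0.051, 0.999, 0.005], [0.004, 0.005, -1.0]]
contact_force: [-1.0, -0.1, -1.8]
opening: 0.289
t: 16.6
tcp_pos: [596.2, -47.9, 101.7]
ee_rot: [[-0.999, 0.05, -0.004], [0.05, 0.999, 0.005], [0.004, 0.005, -1.0]]
contact_force: [-0.3, -0.5, -0.7]
opening: 0.289
```

```bash
python3 -m inch '[{"travel":[0,-0.0017,-0.006],"rotation":[-0.2,0,0],"claw":20},{"travel":[0,0,-0.002],"rotation":[0,0,0],"claw":20}]'; python3 -m inch '[{"travel":[0,0,0],"rotation":[0,0,0],"claw":38},{"travel":[0,0,0],"rotation":[0,0,0],"claw":45},{"travel":[0,0,0],"rotation":[0,0,0],"claw":45},{"travel":[0,0,0.04],"rotation":[0,0,0],"claw":45},{"travel":[0,0.03,0.04],"rotation":[0,0,0],"claw":44},{"travel":[0,0.05,0],"rotation":[0,0,0],"claw":44}]'; python3 - <<'E'
from h import *
a,d,K,R,t=cam('wrist');save(a,'w5.png')
p=K@(R@np.array([596,-49,60])+t); u,v=(p[:2]/p[2]).astype(int); print(u,v)
b=cam('scene')[0]; save(np.hstack([cv2.resize(a[max(0,v-100):v+100,max(0,u-100):u+100],(400,400)),cv2.resize(b[215:290,235:310],(400,400))]),'w5c.png')
E
```

```text
t: 16.8
tcp_pos: [596.2, -49.7, 93.4]
ee_rot: [[-0.999, 0.051, -0.003], [0.051, 0.999, 0.002], [0.003, 0.001, -1.0]]
contact_force: [-0.0, -0.1, -1.2]
opening: 0.29
t: 17.4
tcp_pos: [595.9, 23.2, 175.4]
ee_rot: [[-0.998, 0.063, -0.005], [0.063, 0.998, -0.002], [0.005, -0.002, -1.0]]
contact_force: [0.5, 0.7, -0.0]
opening: 0.441
214 237
```

View pics/w5c.png

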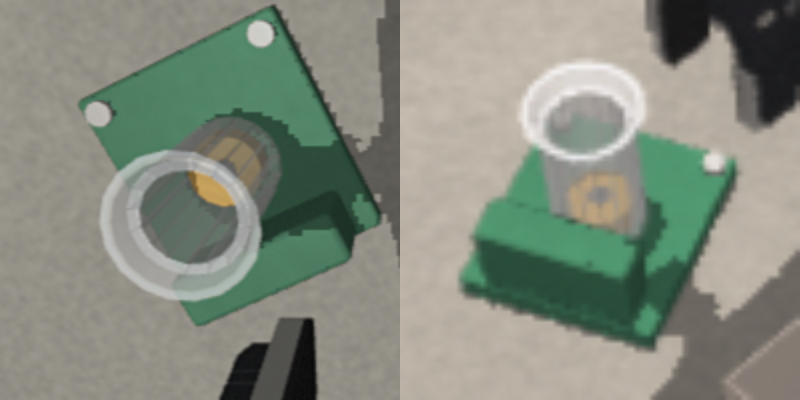

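Disc 0 is at the bottom of the tube in both crops. Next, tub 1.

```bash
python3 -m inch '[{"travel":[-0.04,0.03,0],"rotation":[0,0,5],"claw":44},{"travel":[-0.05,0.03,0],"rotation":[0,0,5],"claw":44},{"travel":[-0.04,0.03,-0.02],"rotation":[0,0,5],"claw":44},{"travel":[-0.01,0.005,-0.04],"rotation":[0,0,1],"claw":44},{"travel":[0,0,0],"rotation":[0,0,0],"claw":44},{"travel":[0,0,0],"rotation":[0,0,0],"claw":44}]'; python3 w.py w6
```

```text
t: 18.1
tcp_pos: [461.7, 125.4, 114.5]
ee_rot: [[-0.97, -0.245, -0.005], [-0.245, 0.97, 0.004], [0.004, 0.005, -1.0]]
contact_force: [-0.3, 0.3, 1.2]
opening: 0.437
18.1 [461.7 125.4 114.5] [[-0.97, -0.245, -0.005], [-0.245, 0.97, 0.004], [0.004, 0.005, -1.0]] 0.437 [-0.3  0.3  1.2]
tub 1 [447.6 122.6] [ 54.6 102.3] 13.0 59.0
disc 1 [448.1 124.4] 14.9 16.9 [447.7 124.1  16.9]
tub 2 [441.1 269.2] [103.6  54.4] 81.7 58.6
disc 2 [440.  269.4] 15.4 16.8 [439.2 268.5  16.8]
```

```bash
python3 -m inch '[{"travel":[-0.0125,-0.0032,-0.02],"rotation":[0.2,-0.3,-1.2],"claw":44},{"travel":[0,0,-0.03],"rotation":[0,0,0],"claw":44},{"travel":[0,0,0],"rotation":[0,0,0],"claw":44}]'; python3 -m inch '[{"travel":[0,0,0],"rotation":[0,0,0],"claw":44}]'
```

```text
t: 18.45
tcp_pos: [455.8, 120.5, 67.6]
ee_rot: [[-0.976, -0.216, 0.01], [-0.216, 0.976, 0.009], [-0.012, 0.006, -1.0]]
contact_force: [-0.6, -0.0, 0.3]
opening: 0.44
t: 18.55
tcp_pos: [457.3, 119.9, 68.7]
ee_rot: [[-0.977, -0.214, 0.011], [-0.214, 0.977, 0.009], [-0.013, 0.006, -1.0]]
contact_force: [-0.3, -0.4, 0.6]
opening: 0.441
```

```bash
python3 -m inch '[{"travel":[-0.008,0.0023,-0.01],"rotation":[-0.5,0.6,0.6],"claw":44},{"travel":[0,0,0],"rotation":[0,0,0],"claw":44}]'; python3 -m inch '[{"travel":[0,0,-0.01],"rotation":[0,0,0],"claw":44}]'
```

```text
t: 18.75
tcp_pos: [451.1, 122.2, 60.4]
ee_rot: [[-0.975, -0.223, 0.004], [-0.223, 0.975, 0.0], [-0.004, -0.001, -1.0]]
contact_force: [0.3, -0.2, 1.2]
opening: 0.442
t: 18.85
tcp_pos: [452.3, 122.6, 51.5]
ee_rot: [[-0.975, -0.223, 0.007], [-0.223, 0.975, 0.001], [-0.007, -0.0, -1.0]]
contact_force: [0.2, -0.0, -0.4]
opening: 0.436
```

```bash
python3 -m inch '[{"travel":[-0.004,0,-0.018],"rotation":[0,0.4,0],"claw":44},{"travel":[-0.001,0,-0.01],"rotation":[0,0,0],"claw":44}]'; python3 -m inch '[{"travel":[0,0,-0.004],"rotation":[0,0,0],"claw":44}]'
```

```text
t: 19.05
tcp_pos: [448.2, 123.1, 23.0]
ee_rot: [[-0.975, -0.224, 0.002], [-0.224, 0.975, 0.002], [-0.002, 0.002, -1.0]]
contact_force: [1.1, 0.3, 0.1]
opening: 0.44
t: 19.15
tcp_pos: [447.9, 123.1, 18.1]
ee_rot: [[-0.975, -0.224, 0.001], [-0.224, 0.975, 0.002], [-0.001, 0.001, -1.0]]
contact_force: [-0.3, 0.8, 1.0]
opening: 0.439
```

```bash
python3 -m inch '[{"travel":[0.001,-0.001,-0.002],"rotation":[0,0,0],"claw":44}]'; python3 -m inch '[{"travel":[0,0,-0.0015],"rotation":[0,0,0],"claw":44}]';  python3 -m inch '[{"travel":[0,0,0],"rotation":[0,0,0],"claw":36},{"travel":[0,0,0],"rotation":[0,0,0],"claw":36}]' 40;  python3 -m inch '[{"travel":[0,0,-0.0025],"rotation":[0,0,0],"claw":37}]'; python3 -m inch '[{"travel":[0,0,-0.001],"rotation":[0,0,0],"claw":37}]'
```

```text
t: 19.25
tcp_pos: [448.7, 122.1, 15.6]
ee_rot: [[-0.975, -0.224, 0.0], [-0.224, 0.975, 0.001], [-0.001, 0.001, -1.0]]
contact_force: [0.3, -0.9, 0.7]
opening: 0.442
t: 19.35
tcp_pos: [448.9, 122.0, 14.0]
ee_rot: [[-0.975, -0.224, 0.001], [-0.224, 0.975, 0.001], [-0.001, 0.001, -1.0]]
contact_force: [-0.7, 0.2, -0.1]
opening: 0.444
t: 19.55
tcp_pos: [449.3, 122.0, 14.4]
ee_rot: [[-0.975, -0.224, 0.001], [-0.224, 0.975, 0.002], [-0.002, 0.001, -1.0]]
contact_force: [0.0, -0.3, -0.8]
opening: 0.361
t: 19.65
tcp_pos: [449.7, 122.1, 12.2]
ee_rot: [[-0.975, -0.224, 0.002], [-0.224, 0.975, 0.002], [-0.003, 0.001, -1.0]]
contact_force: [0.0, -0.5, -0.1]
opening: 0.372
t: 19.75
tcp_pos: [449.8, 122.3, 11.3]
ee_rot: [[-0.975, -0.224, 0.003], [-0.224, 0.975, 0.002], [-0.003, 0.002, -1.0]]
contact_force: [-1.1, 2.7, 1.7]
opening: 0.371
```

```bash
python3 -m inch '[{"travel":[0,0,-0.0005],"rotation":[0,0,0],"claw":20},{"travel":[0,0,0],"rotation":[0,0,0],"claw":20},{"travel":[0,0,0],"rotation":[0,0,0],"claw":20}]' 100; python3 -m inch '[{"travel":[0,0,0.004],"rotation":[0,0,0],"claw":20},{"travel":[0,0,0.02],"rotation":[0,0,0],"claw":20},{"travel":[0,0,0.04],"rotation":[0,0,0],"claw":20},{"travel":[0,0,0.04],"rotation":[0,0,0],"claw":20},{"travel":[0,0,0.02],"rotation":[0,0,0],"claw":20},{"travel":[0,0,0],"rotation":[0,0,0],"claw":20}]'; python3 t.py
```

```text
t: 20.05
tcp_pos: [450.0, 122.3, 12.2]
ee_rot: [[-0.975, -0.224, 0.004], [-0.224, 0.975, 0.003], [-0.004, 0.002, -1.0]]
contact_force: [-0.4, 1.0, -1.0]
opening: 0.285
t: 20.65
tcp_pos: [448.3, 121.6, 140.3]
ee_rot: [[-0.975, -0.224, 0.0], [-0.224, 0.975, 0.001], [-0.001, 0.001, -1.0]]
contact_force: [0.3, -0.2, -1.6]
opening: 0.285
tcp [448.3 121.6 140.3] open 0.285 normal [-0.008 -0.003  1.   ] tilt 0.5 circle [447.  122.4] 15.0 top z 145.2 2426 3680 offset tool [ 1.14758898  1.04708357 -4.89602231]
```

```bash
python3 -m inch '[{"travel":[0.03,-0.03,0],"rotation":[0,0,-3],"claw":20},{"travel":[0.04,-0.05,0],"rotation":[0,0,-3],"claw":20},{"travel":[0.04,-0.04,0],"rotation":[0,0,-3],"claw":20},{"travel":[0.03,-0.03,0],"rotation":[0,0,-3],"claw":20},{"travel":[0.008,-0.02,-0.01],"rotation":[0,0,0],"claw":20},{"travel":[0,0,0],"rotation":[0,0,0],"claw":20},{"travel":[0,0,0],"rotation":[0,0,0],"claw":20}]'; python3 t.py
```

```text
t: 21.4
tcp_pos: [585.5, -43.4, 119.5]
ee_rot: [[-1.0, -0.013, -0.012], [-0.013, 1.0, 0.001], [0.012, 0.001, -1.0]]
contact_force: [-0.1, 0.6, -0.9]
opening: 0.283
tcp [585.5 -43.4 119.5] open 0.283 normal [ 0.012 -0.006  1.   ] tilt 0.8 circle [584.1 -42.4] 15.0 top z 124.5 2442 3657 offset tool [ 1.41518498  1.01461192 -4.97032184]
```

```bash
python3 -m inch '[{"travel":[0.0112,-0.0064,-0.01],"rotation":[0,-0.7,0],"claw":20},{"travel":[0,0,0],"rotation":[0,0,0],"claw":20}]';python3 -m inch '[{"travel":[0,0,0],"rotation":[0,0,0],"claw":20}]'; python3 t.py
```

```text
t: 21.65
tcp_pos: [596.2, -47.9, 108.3]
ee_rot: [[-1.0, -0.017, -0.0], [-0.017, 1.0, 0.001], [0.0, 0.001, -1.0]]
contact_force: [-0.9, -0.6, -0.3]
opening: 0.282
t: 21.75
tcp_pos: [596.1, -46.9, 108.0]
ee_rot: [[-1.0, -0.018, -0.001], [-0.018, 1.0, 0.002], [0.001, 0.002, -1.0]]
contact_force: [0.3, 0.7, -1.0]
opening: 0.283
tcp [596.1 -46.9 108. ] open 0.283 normal [-0.008 -0.013  1.   ] tilt 0.9 circle [594.8 -46. ] 15.0 top z 112.9 2364 3669 offset tool [ 1.29085311  0.93387613 -4.9052003 ]
```

```bash
python3 -m inch '[{"travel":[0.0006,-0.003,-0.008],"rotation":[0,0,0],"claw":20},{"travel":[0,0,-0.006],"rotation":[0,0,0],"claw":20}]';python3 -m inch '[{"travel":[0,0,0],"rotation":[0,0,0],"claw":20}]'
```

```text
t: 22.0
tcp_pos: [597.1, -49.4, 94.3]
ee_rot: [[-1.0, -0.019, 0.001], [-0.019, 1.0, 0.002], [-0.001, 0.002, -1.0]]
contact_force: [-1.1, -0.5, -0.9]
opening: 0.286
t: 22.1
tcp_pos: [596.5, -49.2, 93.4]
ee_rot: [[-1.0, -0.02, -0.0], [-0.02, 1.0, 0.002], [0.0, 0.002, -1.0]]
contact_force: [-0.2, 1.4, -0.3]
opening: 0.283
```

```bash
python3 -m inch '[{"travel":[0,0,0],"rotation":[0,0,0],"claw":38},{"travel":[0,0,0],"rotation":[0,0,0],"claw":45},{"travel":[0,0,0],"rotation":[0,0,0],"claw":45},{"travel":[0,0,0.04],"rotation":[0,0,0],"claw":45},{"travel":[0,0.03,0.04],"rotation":[0,0,-2],"claw":44},{"travel":[-0.02,0.05,0],"rotation":[0,0,-3],"claw":44},{"travel":[-0.04,0.05,0],"rotation":[0,0,-3],"claw":44},{"travel":[-0.04,0.05,0],"rotation":[0,0,-1],"claw":44}]'; python3 -m inch '[{"travel":[-0.03,0.05,0],"rotation":[0,0,0],"claw":44},{"travel":[-0.02,0.05,0],"rotation":[0,0,0],"claw":44},{"travel":[0,0.03,-0.02],"rotation":[0,0,0],"claw":44},{"travel":[0,0,-0.03],"rotation":[0,0,0],"claw":44},{"travel":[0,0,0],"rotation":[0,0,0],"claw":44},{"travel":[0,0,0],"rotation":[0,0,0],"claw":44}]'; python3 w.py w7; python3 - <<'E'
from h import *
im=cam('scene')[0]; save(cv2.resize(im[215:290,235:310],(400,400)),'s7.png')
E
```

```text
t: 22.9
tcp_pos: [513.1, 108.2, 176.4]
ee_rot: [[-0.988, 0.156, 0.006], [0.156, 0.988, 0.002], [-0.006, 0.003, -1.0]]
contact_force: [1.1, 0.5, -0.3]
opening: 0.444
t: 23.5
tcp_pos: [464.1, 237.3, 129.2]
ee_rot: [[-0.989, 0.146, 0.011], [0.146, 0.989, 0.009], [-0.009, 0.01, -1.0]]
contact_force: [-0.3, 0.2, 0.6]
opening: 0.439
23.5 [464.1 237.3 129.2] [[-0.989, 0.146, 0.011], [0.146, 0.989, 0.009], [-0.009, 0.01, -1.0]] 0.439 [-0.3  0.2  0.6]
tub 1 [447.5 122.9] [ 54.2 103.2] 13.1 59.0
tub 2 [440.9 269.8] [102.4  54.4] 81.7 59.2
disc 2 [439.7 269.6] 15.0 17.0 [439.  269.9  16.9]
```

View pics/s7.png

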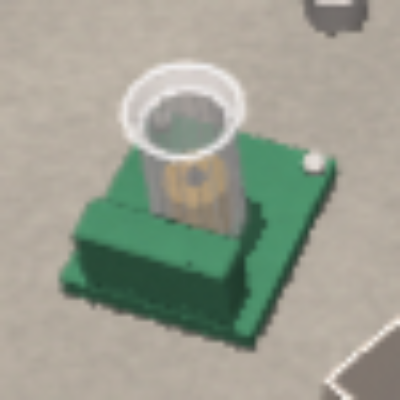

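```bash
python3 -m inch '[{"travel":[-0.02,0.03,-0.02],"rotation":[-0.5,0.6,0],"claw":44},{"travel":[0,0,-0.02],"rotation":[0,0,0],"claw":44},{"travel":[0,0,0],"rotation":[0,0,0],"claw":44},{"travel":[0,0,0],"rotation":[0,0,0],"claw":44}]'; python3 w.py w8
```

```text
t: 24.0
tcp_pos: [448.8, 265.1, 93.9]
ee_rot: [[-0.988, 0.155, 0.008], [0.155, 0.988, 0.003], [-0.007, 0.005, -1.0]]
contact_force: [0.3, -0.5, 0.2]
opening: 0.439
24.0 [448.8 265.1  93.9] [[-0.988, 0.155, 0.008], [0.155, 0.988, 0.003], [-0.007, 0.005, -1.0]] 0.439 [ 0.3 -0.5  0.2]
tub 1 [447.3 124.1] [ 54.6 101.5] 12.8 58.6
tub 2 [440.9 269.7] [102.4  55. ] 81.9 58.8
disc 2 [439.8 270.2] 14.8 17.0 [440.3 270.1  17. ]
```

```bash
python3 -m inch '[{"travel":[-0.0085,0.004,-0.015],"rotation":[-0.2,0.4,0.5],"claw":44},{"travel":[0,0,-0.01],"rotation":[0,0,0],"claw":44},{"travel":[0,0,0],"rotation":[0,0,0],"claw":44}]'; python3 -m inch '[{"travel":[0,0,0],"rotation":[0,0,0],"claw":44}]'
```

```text
t: 24.35
tcp_pos: [443.6, 267.5, 71.7]
ee_rot: [[-0.988, 0.151, 0.006], [0.151, 0.988, 0.002], [-0.006, 0.003, -1.0]]
contact_force: [0.4, -0.1, 0.6]
opening: 0.437
t: 24.45
tcp_pos: [444.2, 267.1, 72.3]
ee_rot: [[-0.988, 0.152, 0.007], [0.152, 0.988, 0.002], [-0.007, 0.003, -1.0]]
contact_force: [-1.2, -0.2, -0.0]
opening: 0.444
```

```bash
python3 -m inch '[{"travel":[-0.005,0.003,-0.02],"rotation":[0,0.4,0.3],"claw":44},{"travel":[-0.001,0,-0.015],"rotation":[0,0,0],"claw":44}]'; python3 -m inch '[{"travel":[-0.002,0,-0.008],"rotation":[0,0,0],"claw":44}]'
```

```text
t: 24.65
tcp_pos: [441.0, 270.5, 39.5]
ee_rot: [[-0.989, 0.149, 0.005], [0.149, 0.989, 0.006], [-0.004, 0.006, -1.0]]
contact_force: [-0.3, 0.3, 0.2]
opening: 0.442
t: 24.75
tcp_pos: [439.5, 270.3, 31.3]
ee_rot: [[-0.989, 0.15, 0.006], [0.15, 0.989, 0.006], [-0.005, 0.006, -1.0]]
contact_force: [-0.8, 0.2, 0.1]
opening: 0.437
```

```bash
python3 -m inch '[{"travel":[0.001,-0.0012,-0.008],"rotation":[-0.3,0.2,0],"claw":44}]'; python3 -m inch '[{"travel":[0,0,-0.005],"rotation":[0,0,0],"claw":44}]'; python3 -m inch '[{"travel":[0,0,-0.002],"rotation":[0,0,0],"claw":44}]'
```

```text
t: 24.85
tcp_pos: [440.5, 268.9, 23.3]
ee_rot: [[-0.989, 0.15, 0.002], [0.15, 0.989, 0.0], [-0.002, 0.001, -1.0]]
contact_force: [-0.6, -0.0, 0.6]
opening: 0.442
t: 24.95
tcp_pos: [441.0, 268.8, 18.1]
ee_rot: [[-0.989, 0.15, 0.002], [0.15, 0.989, 0.0], [-0.002, 0.0, -1.0]]
contact_force: [0.4, 1.5, -0.2]
opening: 0.439
t: 25.05
tcp_pos: [441.1, 268.7, 15.9]
ee_rot: [[-0.989, 0.15, 0.002], [0.15, 0.989, -0.0], [-0.002, 0.0, -1.0]]
contact_force: [-0.8, -0.9, -0.9]
opening: 0.44
```

```bash
python3 -m inch '[{"travel":[-0.0005,0,-0.0015],"rotation":[0,0,0],"claw":44}]';  python3 -m inch '[{"travel":[0,0,0],"rotation":[0,0,0],"claw":36},{"travel":[0,0,0],"rotation":[0,0,0],"claw":36}]' 40;  python3 -m inch '[{"travel":[0,0,-0.0025],"rotation":[0,0,0],"claw":37}]'; python3 -m inch '[{"travel":[0,0,-0.0015],"rotation":[0,0,0],"claw":37}]'
```

```text
t: 25.15
tcp_pos: [440.9, 268.7, 14.4]
ee_rot: [[-0.989, 0.151, 0.003], [0.151, 0.989, 0.0], [-0.003, 0.0, -1.0]]
contact_force: [0.4, 0.1, 0.8]
opening: 0.444
t: 25.35
tcp_pos: [441.1, 268.8, 14.7]
ee_rot: [[-0.989, 0.151, 0.003], [0.151, 0.989, 0.0], [-0.003, 0.001, -1.0]]
contact_force: [-0.4, 0.3, -0.4]
opening: 0.358
t: 25.45
tcp_pos: [441.3, 269.0, 12.6]
ee_rot: [[-0.989, 0.151, 0.004], [0.151, 0.989, 0.001], [-0.004, 0.001, -1.0]]
contact_force: [0.9, -0.2, 0.5]
opening: 0.372
t: 25.55
tcp_pos: [441.4, 269.1, 11.0]
ee_rot: [[-0.989, 0.151, 0.004], [0.151, 0.989, 0.001], [-0.004, 0.002, -1.0]]
contact_force: [0.9, 0.1, -0.6]
opening: 0.371
```

```bash
python3 -m inch '[{"travel":[0,0,-0.0005],"rotation":[0,0,0],"claw":20},{"travel":[0,0,0],"rotation":[0,0,0],"claw":20},{"travel":[0,0,0],"rotation":[0,0,0],"claw":20}]' 100; python3 -m inch '[{"travel":[0,0,0.004],"rotation":[0,0,0],"claw":20},{"travel":[0,0,0.02],"rotation":[0,0,0],"claw":20},{"travel":[0,0,0.04],"rotation":[0,0,0],"claw":20},{"travel":[0,0,0.04],"rotation":[0,0,0],"claw":20},{"travel":[0,0,0.02],"rotation":[0,0,0],"claw":20},{"travel":[0,0,0],"rotation":[0,0,0],"claw":20}]'; python3 t.py
```

```text
t: 25.85
tcp_pos: [441.5, 269.2, 11.8]
ee_rot: [[-0.989, 0.151, 0.005], [0.151, 0.989, 0.002], [-0.004, 0.002, -1.0]]
contact_force: [0.3, 0.5, -0.3]
opening: 0.285
t: 26.45
tcp_pos: [440.0, 268.1, 139.6]
ee_rot: [[-0.989, 0.151, 0.001], [0.151, 0.989, -0.001], [-0.001, -0.0, -1.0]]
contact_force: [1.2, 0.1, -0.7]
opening: 0.287
tcp [440.  268.1 139.6] open 0.287 normal [0.002 0.001 1.   ] tilt 0.1 circle [438.3 269.3] 15.1 top z 144.9 2493 3727 offset tool [ 1.8659128   0.9007379  -5.32250958]
```

```bash
python3 -m inch '[{"travel":[0.02,-0.03,0],"rotation":[0,0,1],"claw":20},{"travel":[0.03,-0.05,0],"rotation":[0,0,1],"claw":20},{"travel":[0.03,-0.05,0],"rotation":[0,0,1],"claw":20},{"travel":[0.03,-0.05,0],"rotation":[0,0,1],"claw":20},{"travel":[0.03,-0.05,0],"rotation":[0,0,0],"claw":20},{"travel":[0.02,-0.05,0],"rotation":[0,0,0],"claw":20},{"travel":[0.01,-0.03,0],"rotation":[0,0,0],"claw":20},{"travel":[0,0,0],"rotation":[0,0,0],"claw":20}]'; python3 -m inch '[{"travel":[0,0,0],"rotation":[0,0,0],"claw":20}]'; python3 t.py
```

```text
t: 27.3
tcp_pos: [591.0, -22.8, 128.0]
ee_rot: [[-0.997, 0.07, -0.013], [0.07, 0.998, -0.003], [0.013, -0.004, -1.0]]
contact_force: [-0.5, -0.8, -0.1]
opening: 0.288
t: 27.4
tcp_pos: [590.3, -23.5, 126.3]
ee_rot: [[-0.997, 0.071, -0.016], [0.071, 0.997, -0.003], [0.016, -0.004, -1.0]]
contact_force: [-1.1, 0.9, -0.4]
opening: 0.284
tcp [590.3 -23.5 126.3] open 0.284 normal [0.023 0.012 1.   ] tilt 1.5 circle [588.5 -22.4] 14.9 top z 131.6 2477 3718 offset tool [ 1.88305811  0.92651773 -5.30240039]
```

Need dx +7, dy −26.4.

```bash
python3 -m inch '[{"travel":[0.007,-0.027,-0.008],"rotation":[0.2,-0.9,0],"claw":20},{"travel":[0,0,-0.005],"rotation":[0,0,0],"claw":20},{"travel":[0,0,0],"rotation":[0,0,0],"claw":20}]';python3 -m inch '[{"travel":[0,0,0],"rotation":[0,0,0],"claw":20}]'; python3 t.py
```

```text
t: 27.75
tcp_pos: [595.9, -46.2, 111.0]
ee_rot: [[-0.998, 0.065, -0.003], [0.065, 0.998, 0.002], [0.003, 0.002, -1.0]]
contact_force: [0.9, 0.6, -0.5]
opening: 0.283
t: 27.85
tcp_pos: [595.5, -45.2, 110.7]
ee_rot: [[-0.998, 0.064, -0.004], [0.064, 0.998, 0.002], [0.004, 0.002, -1.0]]
contact_force: [0.5, -0.3, -0.0]
opening: 0.284
tcp [595.5 -45.2 110.7] open 0.284 normal [ 0.011 -0.005  1.   ] tilt 0.7 circle [593.6 -44.1] 15.1 top z 116.0 2499 3725 offset tool [ 1.96314164  0.95341435 -5.27563256]
```

```bash
python3 -m inch '[{"travel":[0.002,-0.005,-0.01],"rotation":[0,0,0],"claw":20},{"travel":[0,0,-0.006],"rotation":[0,0,0],"claw":20},{"travel":[0,0,0],"rotation":[0,0,0],"claw":20}]';python3 t.py
```

```text
t: 28.2
tcp_pos: [597.8, -47.8, 93.8]
ee_rot: [[-0.998, 0.06, -0.003], [0.06, 0.998, 0.004], [0.003, 0.003, -1.0]]
contact_force: [0.1, -0.2, -0.7]
opening: 0.283
tcp [597.8 -47.8  93.8] open 0.283 normal [0.011 0.007 1.   ] tilt 0.7 circle [595.9 -46.9] 15.0 top z 99.1 2462 3724 offset tool [ 1.96428296  0.75244024 -5.31206329]
```

```bash
python3 -m inch '[{"travel":[0,-0.0022,0],"rotation":[0,0,0],"claw":20},{"travel":[0,0,0],"rotation":[0,0,0],"claw":20}]'; python3 -m inch '[{"travel":[0,0,0],"rotation":[0,0,0],"claw":38},{"travel":[0,0,0],"rotation":[0,0,0],"claw":45},{"travel":[0,0,0],"rotation":[0,0,0],"claw":45},{"travel":[0,0,0.04],"rotation":[0,0,0],"claw":45},{"travel":[0,0.03,0.04],"rotation":[0,0,4],"claw":44},{"travel":[0,0.05,0],"rotation":[0,0,5],"claw":44},{"travel":[0,0.05,0],"rotation":[0,0,5],"claw":44},{"travel":[0,0.05,0],"rotation":[0,0,5],"claw":44}]'; python3 -m inch '[{"travel":[0,0.05,0],"rotation":[0,0,4],"claw":44},{"travel":[0,0.05,0],"rotation":[0,0,2],"claw":44},{"travel":[0,0.05,-0.02],"rotation":[0,0,0],"claw":44},{"travel":[0,0.02,-0.03],"rotation":[0,0,0],"claw":44},{"travel":[0,0,0],"rotation":[0,0,0],"claw":44},{"travel":[0,0,0],"rotation":[0,0,0],"claw":44}]'; python3 w.py w9
```

```text
t: 28.45
tcp_pos: [597.9, -50.3, 94.1]
ee_rot: [[-0.998, 0.06, -0.003], [0.06, 0.998, 0.003], [0.003, 0.003, -1.0]]
contact_force: [0.7, -0.4, -0.7]
opening: 0.286
t: 29.25
tcp_pos: [598.6, 123.8, 179.2]
ee_rot: [[-0.965, -0.262, 0.001], [-0.262, 0.965, -0.003], [-0.0, -0.003, -1.0]]
contact_force: [-0.0, -0.4, 0.8]
opening: 0.44
t: 29.85
tcp_pos: [596.1, 303.1, 132.2]
ee_rot: [[-0.925, -0.379, 0.005], [-0.379, 0.925, 0.005], [-0.007, 0.002, -1.0]]
contact_force: [0.4, -0.5, 0.5]
opening: 0.439
29.85 [596.1 303.1 132.2] [[-0.925, -0.379, 0.005], [-0.379, 0.925, 0.005], [-0.007, 0.002, -1.0]] 0.439 [ 0.4 -0.5  0.5]
tub 0 [618.9 142.5] [64.7 55.1] 86.5 57.9
tub 2 [457.9 293.2] [50.8 28.3] 82.2 59.2
tub 3 [612.7 310.5] [ 54.9 102.1] 23.1 58.7
disc 3 [608.9 312.2] 14.6 16.9 [611.6 313.3  16.9]
```

```bash
python3 -m inch '[{"travel":[0.014,0.008,-0.02],"rotation":[0,0,0.8],"claw":44},{"travel":[0,0,-0.01],"rotation":[0,0,0],"claw":44},{"travel":[0,0,0],"rotation":[0,0,0],"claw":44},{"travel":[0,0,0],"rotation":[0,0,0],"claw":44}]'; python3 w.py w10; python3 - <<'E'
from h import *
im=cam('scene')[0]; save(cv2.resize(im[215:290,235:310],(400,400)),'s10.png')
E
```

```text
t: 30.3
tcp_pos: [613.1, 304.6, 105.9]
ee_rot: [[-0.923, -0.384, 0.01], [-0.384, 0.923, 0.004], [-0.01, -0.0, -1.0]]
contact_force: [1.1, 0.2, 0.2]
opening: 0.44
30.3 [613.1 304.6 105.9] [[-0.923, -0.384, 0.01], [-0.384, 0.923, 0.004], [-0.01, -0.0, -1.0]] 0.44 [1.1 0.2 0.2]
tub 0 [619.6 152. ] [45.9 54.9] 86.5 57.9
tub 3 [612.7 310.3] [ 54.9 102.6] 22.9 58.7
disc 3 [608.7 311.8] 14.8 17.0 [611. 313.  17.]
```

View pics/s10.png

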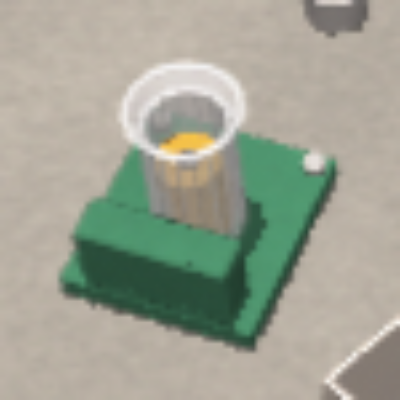

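```bash
python3 -m inch '[{"travel":[-0.003,0.004,-0.02],"rotation":[-0.2,0.5,0.3],"claw":44},{"travel":[0,0,-0.015],"rotation":[0,0,0],"claw":44}]'; python3 -m inch '[{"travel":[0,0,0],"rotation":[0,0,0],"claw":44}]'
```

```text
t: 30.6
tcp_pos: [611.4, 309.5, 73.1]
ee_rot: [[-0.921, -0.389, 0.006], [-0.389, 0.921, 0.003], [-0.007, 0.001, -1.0]]
contact_force: [-1.5, 0.6, 0.3]
opening: 0.441
t: 30.7
tcp_pos: [610.2, 308.9, 70.7]
ee_rot: [[-0.921, -0.389, 0.003], [-0.389, 0.921, 0.001], [-0.003, 0.0, -1.0]]
contact_force: [-0.2, -1.0, -0.3]
opening: 0.443
```

```bash
python3 -m inch '[{"travel":[0,0,-0.02],"rotation":[0,0,0],"claw":44},{"travel":[0,0,-0.015],"rotation":[0,0,0],"claw":44}]'; python3 -m inch '[{"travel":[0,0,-0.005],"rotation":[0,0,0],"claw":44}]'
```

```text
t: 30.9
tcp_pos: [611.0, 309.5, 36.0]
ee_rot: [[-0.921, -0.389, 0.005], [-0.389, 0.921, 0.003], [-0.006, 0.001, -1.0]]
contact_force: [0.5, 0.0, 0.4]
opening: 0.443
t: 31.0
tcp_pos: [610.3, 309.2, 29.4]
ee_rot: [[-0.921, -0.389, 0.003], [-0.389, 0.921, 0.002], [-0.004, 0.0, -1.0]]
contact_force: [0.3, 0.3, 0.2]
opening: 0.446
```

```bash
python3 -m inch '[{"travel":[0.0003,-0.0008,-0.006],"rotation":[0,0.2,0],"claw":44}]'; python3 -m inch '[{"travel":[0,0,-0.005],"rotation":[0,0,0],"claw":44}]'; python3 -m inch '[{"travel":[0,0,-0.002],"rotation":[0,0,0],"claw":44}]'
```

```text
t: 31.1
tcp_pos: [610.5, 308.7, 23.1]
ee_rot: [[-0.921, -0.39, -0.0], [-0.39, 0.921, 0.002], [-0.0, 0.002, -1.0]]
contact_force: [0.9, 0.3, -0.3]
opening: 0.441
t: 31.2
tcp_pos: [610.7, 308.4, 17.8]
ee_rot: [[-0.921, -0.389, -0.0], [-0.389, 0.921, 0.002], [-0.0, 0.002, -1.0]]
contact_force: [0.0, -0.2, 0.1]
opening: 0.444
t: 31.3
tcp_pos: [610.7, 308.4, 15.5]
ee_rot: [[-0.921, -0.389, -0.001], [-0.389, 0.921, 0.002], [-0.0, 0.002, -1.0]]
contact_force: [0.1, -0.7, -0.4]
opening: 0.44
```

```bash
python3 -m inch '[{"travel":[0,0,-0.0015],"rotation":[0,0,0],"claw":44}]';  python3 -m inch '[{"travel":[0,0,0],"rotation":[0,0,0],"claw":36},{"travel":[0,0,0],"rotation":[0,0,0],"claw":36}]' 40;  python3 -m inch '[{"travel":[0,0,-0.0025],"rotation":[0,0,0],"claw":37}]'; python3 -m inch '[{"travel":[0,0,-0.0015],"rotation":[0,0,0],"claw":37}]'
```

```text
t: 31.4
tcp_pos: [611.0, 308.5, 14.2]
ee_rot: [[-0.921, -0.389, -0.0], [-0.389, 0.921, 0.002], [-0.001, 0.002, -1.0]]
contact_force: [-0.1, 0.1, 0.5]
opening: 0.437
t: 31.6
tcp_pos: [611.1, 308.8, 14.7]
ee_rot: [[-0.921, -0.389, 0.0], [-0.389, 0.921, 0.002], [-0.001, 0.002, -1.0]]
contact_force: [-0.2, -0.6, -0.4]
opening: 0.361
t: 31.7
tcp_pos: [611.6, 309.0, 12.8]
ee_rot: [[-0.921, -0.389, 0.001], [-0.389, 0.921, 0.003], [-0.002, 0.002, -1.0]]
contact_force: [0.8, -0.0, -0.4]
opening: 0.371
t: 31.8
tcp_pos: [611.7, 309.2, 11.4]
ee_rot: [[-0.921, -0.389, 0.002], [-0.389, 0.921, 0.003], [-0.003, 0.002, -1.0]]
contact_force: [-1.2, 2.1, 1.4]
opening: 0.369
```

```bash
python3 -m inch '[{"travel":[0,0,-0.0005],"rotation":[0,0,0],"claw":20},{"travel":[0,0,0],"rotation":[0,0,0],"claw":20},{"travel":[0,0,0],"rotation":[0,0,0],"claw":20}]' 100; python3 -m inch '[{"travel":[0,0,0.004],"rotation":[0,0,0],"claw":20},{"travel":[0,0,0.02],"rotation":[0,0,0],"claw":20},{"travel":[0,0,0.04],"rotation":[0,0,0],"claw":20},{"travel":[0,0,0.04],"rotation":[0,0,0],"claw":20},{"travel":[0,0,0.02],"rotation":[0,0,0],"claw":20},{"travel":[0,0,0],"rotation":[0,0,0],"claw":20}]'; python3 t.py
```

```text
t: 32.1
tcp_pos: [611.8, 309.2, 12.1]
ee_rot: [[-0.921, -0.389, 0.002], [-0.389, 0.921, 0.003], [-0.004, 0.002, -1.0]]
contact_force: [-0.3, 0.2, -1.1]
opening: 0.282
t: 32.7
tcp_pos: [609.9, 307.8, 138.8]
ee_rot: [[-0.921, -0.389, -0.002], [-0.389, 0.921, 0.001], [0.001, 0.001, -1.0]]
contact_force: [0.2, 0.1, -1.7]
opening: 0.285
tcp [609.9 307.8 138.8] open 0.285 normal [ 0.01  -0.005  1.   ] tilt 0.6 circle [607.9 307.2] 15.1 top z 143.6 2468 3716 offset tool [ 2.08716285  0.22708365 -4.85478456]
```

```bash
python3 -m inch '[{"travel":[0,-0.03,0],"rotation":[0,0,-3],"claw":20},{"travel":[0,-0.05,0],"rotation":[0,0,-4],"claw":20},{"travel":[0,-0.05,0],"rotation":[0,0,-4],"claw":20},{"travel":[0,-0.05,0],"rotation":[0,0,-4],"claw":20},{"travel":[0,-0.05,0],"rotation":[0,0,-4],"claw":20},{"travel":[0,-0.05,0],"rotation":[0,0,-3],"claw":20},{"travel":[0,-0.04,0],"rotation":[0,0,0],"claw":20},{"travel":[0,-0.02,0],"rotation":[0,0,0],"claw":20}]'; python3 -m inch '[{"travel":[0,0,0],"rotation":[0,0,0],"claw":20},{"travel":[0,0,0],"rotation":[0,0,0],"claw":20}]'; python3 t.py
```

```text
t: 33.55
tcp_pos: [599.3, -35.2, 125.0]
ee_rot: [[-1.0, -0.009, -0.018], [-0.009, 1.0, 0.002], [0.018, 0.003, -1.0]]
contact_force: [1.1, -0.0, -1.0]
opening: 0.28
t: 33.75
tcp_pos: [597.3, -40.1, 122.1]
ee_rot: [[-1.0, -0.002, -0.022], [-0.002, 1.0, 0.001], [0.022, 0.001, -1.0]]
contact_force: [-0.3, 0.1, -1.3]
opening: 0.282
tcp [597.3 -40.1 122.1] open 0.282 normal [ 0.027 -0.     1.   ] tilt 1.6 circle [595.  -39.2] 14.9 top z 127.2 2417 3698 offset tool [ 2.4054674   0.87038171 -5.02449011]
```

```bash
python3 -m inch '[{"travel":[0.0005,-0.0095,-0.008],"rotation":[0,-1.2,0],"claw":20},{"travel":[0,0,-0.004],"rotation":[0,0,0],"claw":20},{"travel":[0,0,0],"rotation":[0,0,0],"claw":20}]';python3 -m inch '[{"travel":[0,0,0],"rotation":[0,0,0],"claw":20}]'; python3 t.py
```

```text
t: 34.1
tcp_pos: [597.7, -44.0, 108.4]
ee_rot: [[-1.0, -0.009, -0.003], [-0.009, 1.0, 0.003], [0.003, 0.003, -1.0]]
contact_force: [1.3, 0.2, -0.1]
opening: 0.279
t: 34.2
tcp_pos: [597.7, -42.6, 108.2]
ee_rot: [[-1.0, -0.011, -0.004], [-0.011, 1.0, 0.003], [0.004, 0.003, -1.0]]
contact_force: [0.1, 0.8, -1.3]
opening: 0.284
tcp [597.7 -42.6 108.2] open 0.284 normal [-0.002  0.009  1.   ] tilt 0.5 circle [595.4 -41.9] 14.9 top z 113.2 2457 3703 offset tool [ 2.27249667  0.77420956 -4.96312041]
```

```bash
python3 -m inch '[{"travel":[0,-0.0075,-0.009],"rotation":[0,0,0],"claw":20},{"travel":[0,0,-0.005],"rotation":[0,0,0],"claw":20},{"travel":[0,0,0],"rotation":[0,0,0],"claw":20}]';python3 t.py
```

```text
t: 34.55
tcp_pos: [598.4, -49.0, 93.5]
ee_rot: [[-1.0, -0.013, -0.003], [-0.013, 1.0, 0.004], [0.003, 0.004, -1.0]]
contact_force: [0.7, -0.6, -0.6]
opening: 0.284
tcp [598.4 -49.   93.5] open 0.284 normal [ 0.003 -0.006  1.   ] tilt 0.4 circle [596.1 -48.2] 15.0 top z 98.5 2495 3720 offset tool [ 2.25546516  0.93729155 -4.90997837]
```

```bash
python3 -m inch '[{"travel":[0,0,0],"rotation":[0,0,0],"claw":38},{"travel":[0,0,0],"rotation":[0,0,0],"claw":45},{"travel":[0,0,0],"rotation":[0,0,0],"claw":45},{"travel":[0,0,0.04],"rotation":[0,0,0],"claw":45},{"travel":[-0.02,0,0.05],"rotation":[0,0,0],"claw":60},{"travel":[-0.05,-0.02,0.02],"rotation":[0,0,0],"claw":60},{"travel":[-0.04,-0.02,0],"rotation":[0,0,0],"claw":60},{"travel":[0,0,0],"rotation":[0,0,0],"claw":60}]'; cat > f.py <<'E'
from h import *
for n in ('wrist','scene','top'):
    s=monitor.get_obs(); im,d,K,R,t=cam(n); W=cloud(d,K,R,t); hsv=cv2.cvtColor(im,cv2.COLOR_RGB2HSV).astype(int)
    x,y,z=W[...,0],W[...,1],W[...,2]
    m=(d>0)&((hsv[...,0]<8)|(hsv[...,0]>172))&(hsv[...,1]>120)&(x>380)&(x<560)&(y<0)&(y>-200)&(z>3)&(z<130)
    if m.sum()>10:
        tp=m&(z>np.percentile(z[m],95)-2.5); c,r=cv2.minEnclosingCircle(W[tp][:,:2].astype(np.float32))
        print(n,'red n',m.sum(),'z',np.percentile(z[m],[1,99]).round(1),'top circle',np.round(c,1),round(r,1),'lower centroid',W[m&(z<40)].mean(0).round(1) if (m&(z<40)).sum() else '')
    save(im,'f_'+n+'.png')
    if n=='wrist': print(s['tcp_pos'],np.round(s['ee_rot'],3).tolist(),s['opening'])
E
python3 f.py; python3 -c "
import cv2,numpy as np
a=cv2.imread('pics/f_wrist.png');b=cv2.imread('pics/f_scene.png')
cv2.imwrite('pics/f11.png',np.hstack([cv2.resize(a,(533,400)),cv2.resize(b[215:290,235:310],(260,400))]))"
```

```text
t: 35.4
tcp_pos: [492.4, -87.2, 203.7]
ee_rot: [[-1.0, -0.014, -0.001], [-0.014, 1.0, 0.003], [0.001, 0.004, -1.0]]
contact_force: [0.5, 0.7, 0.2]
opening: 0.603
wrist red n 416 z [28.9 61.4] top circle [462.3 -92.9] 7.7 lower centroid [453.9 -94.3  33.4]
[492.38811545 -87.16398181 203.74973282] [[-1.0, -0.014, -0.001], [-0.014, 1.0, 0.003], [0.001, 0.004, -1.0]] 0.6030607769577382
scene red n 80 z [19.7 61.3] top circle [464.2 -93.5] 7.8 lower centroid [466.9 -89.7  29.8]
top red n 28 z [24.9 66. ] top circle [461.3 -91.3] 6.0 lower centroid [ 471.3 -104.7   19.1]
```

View pics/f11.png

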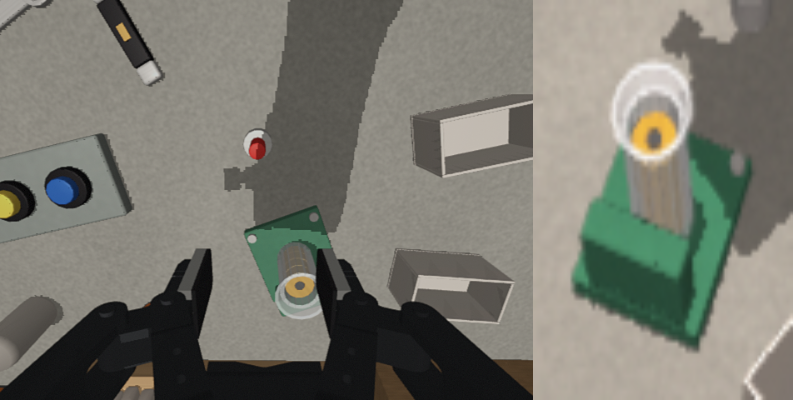

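All four discs are stacked: the top disc shows yellow just below the funnel at (300,287) and (655,132). The follower stands upright at (257,148), near world (463, −93.5). I'll take it by the handle.

```bash
python3 -m inch '[{"travel":[-0.02,-0.006,-0.03],"rotation":[0,0,0],"claw":60},{"travel":[-0.009,0,-0.04],"rotation":[0,0,0],"claw":60},{"travel":[0,0,-0.03],"rotation":[0,0,0],"claw":60},{"travel":[0,0,0],"rotation":[0,0,0],"claw":60},{"travel":[0,0,0],"rotation":[0,0,0],"claw":60}]'; python3 f.py
```

```text
t: 36.05
tcp_pos: [474.3, -86.9, 100.3]
ee_rot: [[-1.0, -0.024, 0.007], [-0.024, 1.0, 0.007], [-0.007, 0.006, -1.0]]
contact_force: [0.1, 0.2, -0.3]
opening: 0.599
wrist red n 1158 z [24.  61.1] top circle [462.1 -92.7] 7.8 lower centroid [456.1 -92.1  31.8]
[474.28821759 -86.90842123 100.32359265] [[-1.0, -0.024, 0.007], [-0.024, 1.0, 0.007], [-0.007, 0.006, -1.0]] 0.599302691837744
scene red n 84 z [20.8 63.4] top circle [463.7 -92.2] 8.1 lower centroid [466.8 -90.1  30.2]
```

```bash
python3 -m inch '[{"travel":[-0.011,-0.0065,-0.01],"rotation":[-0.4,0.4,0],"claw":60},{"travel":[0,0,-0.01],"rotation":[0,0,0],"claw":60},{"travel":[0,0,0],"rotation":[0,0,0],"claw":60}]';python3 -m inch '[{"travel":[0,0,0],"rotation":[0,0,0],"claw":60}]'
```

```text
t: 36.5
tcp_pos: [464.6, -94.6, 82.2]
ee_rot: [[-1.0, -0.024, 0.007], [-0.024, 1.0, -0.002], [-0.007, -0.002, -1.0]]
contact_force: [-0.5, -0.1, -0.9]
opening: 0.597
t: 36.6
tcp_pos: [464.4, -94.6, 82.1]
ee_rot: [[-1.0, -0.023, 0.007], [-0.023, 1.0, -0.002], [-0.007, -0.002, -1.0]]
contact_force: [0.5, 1.0, -0.2]
opening: 0.594
```

```bash
python3 -m inch '[{"travel":[-0.0015,0.001,-0.02],"rotation":[0.1,0.4,0],"claw":60},{"travel":[0,0,-0.02],"rotation":[0,0,0],"claw":60},{"travel":[0,0,-0.01],"rotation":[0,0,0],"claw":60}]';python3 -m inch '[{"travel":[0,0,-0.003],"rotation":[0,0,0],"claw":60}]'
```

```text
t: 36.9
tcp_pos: [464.9, -93.9, 32.6]
ee_rot: [[-1.0, -0.023, 0.005], [-0.023, 1.0, -0.001], [-0.005, -0.001, -1.0]]
contact_force: [-0.4, 0.5, -0.1]
opening: 0.601
t: 37.0
tcp_pos: [464.6, -93.8, 28.9]
ee_rot: [[-1.0, -0.023, 0.003], [-0.023, 1.0, -0.001], [-0.003, -0.001, -1.0]]
contact_force: [-0.5, -0.1, -0.6]
opening: 0.602
```

```bash
python3 -m inch '[{"travel":[-0.001,0,0],"rotation":[0,0.2,0],"claw":30},{"travel":[0,0,0],"rotation":[0,0,0],"claw":5},{"travel":[0,0,0],"rotation":[0,0,0],"claw":5},{"travel":[0,0,0],"rotation":[0,0,0],"claw":5},{"travel":[0,0,0],"rotation":[0,0,0],"claw":5}]' 80; python3 -m inch '[{"travel":[0,0,0.01],"rotation":[0,0,0],"claw":5},{"travel":[0,0,0.04],"rotation":[0,0,0],"claw":5},{"travel":[0,0,0.05],"rotation":[0,0,0],"claw":5},{"travel":[0,0,0.04],"rotation":[0,0,0],"claw":5},{"travel":[0,0,0],"rotation":[0,0,0],"claw":5},{"travel":[0,0,0],"rotation":[0,0,0],"claw":5}]'
```

```text
t: 37.5
tcp_pos: [464.5, -94.0, 30.7]
ee_rot: [[-1.0, -0.023, 0.002], [-0.023, 1.0, -0.001], [-0.002, -0.001, -1.0]]
contact_force: [-0.2, 0.1, -0.7]
opening: 0.162
t: 38.1
tcp_pos: [462.8, -93.7, 179.3]
ee_rot: [[-1.0, -0.023, 0.002], [-0.023, 1.0, -0.001], [-0.002, -0.001, -1.0]]
contact_force: [0.6, 1.0, -1.3]
opening: 0.16
```

```bash
cat > r.py <<'E'
from h import *
s=monitor.get_obs(); im,d,K,R,t=cam('wrist'); W=cloud(d,K,R,t); E=np.array(s['ee_rot']); T=(W-s['tcp_pos'])@E
hsv=cv2.cvtColor(im,cv2.COLOR_RGB2HSV).astype(int); red=((hsv[...,0]<8)|(hsv[...,0]>172))&(hsv[...,1]>120)
m=(d>0)&red&(np.abs(T[...,0])<30)&(np.abs(T[...,1])<30)&(np.abs(T[...,2])<60)
print('tcp',np.round(s['tcp_pos'],1),np.round(E,3).tolist(),'open',round(s['opening'],3))
z=W[...,2]; tp=m&(z>np.percentile(z[m],98)-3); c,r=cv2.minEnclosingCircle(W[tp][:,:2].astype(np.float32)); print('handle top',np.round(c,1),round(r,1),np.median(z[tp]).round(1),'red z',np.percentile(z[m],[1,99]).round(1),m.sum())
# plug: light, below the handle
p=(d>0)&~red&(np.hypot(W[...,0]-c[0],W[...,1]-c[1])<22)&(T[...,2]>3)&(T[...,2]<32)
if p.sum()>20:
    c2,r2=cv2.minEnclosingCircle(W[p&(z>np.percentile(z[p],95)-3)][:,:2].astype(np.float32)); print('plug',np.round(c2,1),round(r2,1),'z',np.percentile(z[p],[2,98]).round(1),p.sum(),W[p].mean(0).round(1))
save(im,'r.png')
E
python3 r.py; python3 -c "
import cv2;cv2.imwrite('pics/r1.png',cv2.imread('pics/r.png')[150:450,120:520])"
```

```text
tcp [462.8 -93.7 179.3] [[-1.0, -0.023, 0.002], [-0.023, 1.0, -0.001], [-0.002, -0.001, -1.0]] open 0.16
handle top [460.3 -91.7] 9.3 209.5 red z [172.7 210.9] 3048
plug [459.  -93.2] 14.3 z [151.8 170.7] 1956 [451.4 -93.3 165.6]
```

View pics/r1.png

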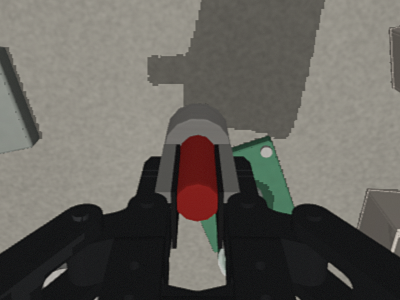

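Follower is held upright: handle top at z≈210, foot at about 30 mm below the TCP. Moving to the tube.

```bash
python3 -m inch '[{"travel":[0.03,0.01,0],"rotation":[0,0,0],"claw":5},{"travel":[0.04,0.015,0],"rotation":[0,0,0],"claw":5},{"travel":[0.04,0.012,0],"rotation":[0,0,0],"claw":5},{"travel":[0.02,0.006,-0.01],"rotation":[0,0,0],"claw":5},{"travel":[0,0,0],"rotation":[0,0,0],"claw":5},{"travel":[0,0,0],"rotation":[0,0,0],"claw":5}]'; python3 r.py
```

```text
t: 38.75
tcp_pos: [591.8, -49.1, 161.6]
ee_rot: [[-1.0, -0.021, -0.012], [-0.021, 1.0, -0.0], [0.012, -0.0, -1.0]]
contact_force: [-0.9, 0.4, -1.4]
opening: 0.163
tcp [591.8 -49.1 161.6] [[-1.0, -0.021, -0.012], [-0.021, 1.0, -0.0], [0.012, -0.0, -1.0]] open 0.163
handle top [589.7 -47.1] 9.2 191.7 red z [154.9 193.2] 3043
plug [587.9 -48.6] 14.4 z [134.1 153. ] 1959 [580.3 -48.7 147.9]
```

```bash
python3 -m inch '[{"travel":[0.006,-0.0004,-0.015],"rotation":[0,-0.7,0],"claw":5},{"travel":[0,0,-0.01],"rotation":[0,0,0],"claw":5},{"travel":[0,0,0],"rotation":[0,0,0],"claw":5}]'; python3 -m inch '[{"travel":[0,0,0],"rotation":[0,0,0],"claw":5}]'; python3 r.py
```

```text
t: 39.1
tcp_pos: [594.4, -51.0, 135.5]
ee_rot: [[-1.0, -0.019, -0.003], [-0.019, 1.0, -0.001], [0.003, -0.001, -1.0]]
contact_force: [-0.1, -0.2, -1.5]
opening: 0.161
t: 39.2
tcp_pos: [593.8, -51.4, 135.7]
ee_rot: [[-1.0, -0.019, -0.004], [-0.019, 1.0, -0.001], [0.004, -0.001, -1.0]]
contact_force: [-1.0, 0.5, -1.1]
opening: 0.16
tcp [593.8 -51.4 135.7] [[-1.0, -0.019, -0.004], [-0.019, 1.0, -0.001], [0.004, -0.001, -1.0]] open 0.16
handle top [591.2 -49.6] 9.3 165.8 red z [128.8 167.3] 3047
plug [589.9 -50.8] 14.4 z [108.2 127.1] 1955 [582.3 -51.  121.9]
```

```bash
python3 -m inch '[{"travel":[0.0037,0.002,-0.008],"rotation":[0,-0.2,0],"claw":5},{"travel":[0,0,0],"rotation":[0,0,0],"claw":5}]'; python3 -m inch '[{"travel":[0,0,0],"rotation":[0,0,0],"claw":5}]'
```

```text
t: 39.45
tcp_pos: [597.9, -49.5, 128.2]
ee_rot: [[-1.0, -0.018, 0.002], [-0.018, 1.0, -0.001], [-0.002, -0.001, -1.0]]
contact_force: [-0.5, 0.4, -0.3]
opening: 0.157
t: 39.55
tcp_pos: [598.1, -49.4, 128.4]
ee_rot: [[-1.0, -0.018, 0.002], [-0.018, 1.0, -0.001], [-0.002, -0.001, -1.0]]
contact_force: [0.1, 0.5, -1.1]
opening: 0.16
```

```bash
python3 -m inch '[{"travel":[-0.001,0,-0.008],"rotation":[0,0,0],"claw":5},{"travel":[0,0,-0.004],"rotation":[0,0,0],"claw":5}]'; python3 -m inch '[{"travel":[0,0,-0.004],"rotation":[0,0,0],"claw":5}]'; python3 -m inch '[{"travel":[0,0,-0.003],"rotation":[0,0,0],"claw":5}]'
```

```text
t: 39.75
tcp_pos: [597.4, -49.3, 116.3]
ee_rot: [[-1.0, -0.018, 0.003], [-0.018, 1.0, -0.001], [-0.003, -0.001, -1.0]]
contact_force: [0.2, 0.2, -1.5]
opening: 0.16
t: 39.85
tcp_pos: [597.4, -49.3, 111.8]
ee_rot: [[-1.0, -0.018, 0.003], [-0.019, 1.0, -0.001], [-0.003, -0.001, -1.0]]
contact_force: [0.1, 0.5, -0.4]
opening: 0.162
t: 39.95
tcp_pos: [597.2, -49.3, 108.2]
ee_rot: [[-1.0, -0.018, 0.003], [-0.018, 1.0, -0.001], [-0.003, -0.001, -1.0]]
contact_force: [0.6, -0.2, -1.1]
opening: 0.164
```

```bash
python3 -m inch '[{"travel":[0,0,-0.003],"rotation":[0,0,0],"claw":5}]'; python3 -m inch '[{"travel":[0,0,-0.003],"rotation":[0,0,0],"claw":5}]'; python3 -m inch '[{"travel":[0,0,-0.002],"rotation":[0,0,0],"claw":5}]'
```

```text
t: 40.05
tcp_pos: [597.1, -49.3, 104.8]
ee_rot: [[-1.0, -0.018, 0.002], [-0.018, 1.0, -0.001], [-0.002, -0.001, -1.0]]
contact_force: [1.0, 0.3, -2.0]
opening: 0.164
t: 40.15
tcp_pos: [597.1, -49.3, 101.5]
ee_rot: [[-1.0, -0.018, 0.002], [-0.018, 1.0, -0.001], [-0.002, -0.001, -1.0]]
contact_force: [-0.4, 0.2, -0.9]
opening: 0.16
t: 40.25
tcp_pos: [597.0, -49.4, 99.2]
ee_rot: [[-1.0, -0.018, 0.002], [-0.018, 1.0, -0.001], [-0.002, -0.001, -1.0]]
contact_force: [-0.3, -0.2, -1.0]
opening: 0.162
```

```bash
python3 -m inch '[{"travel":[0,0,-0.0005],"rotation":[0,0,0],"claw":25},{"travel":[0,0,0],"rotation":[0,0,0],"claw":40},{"travel":[0,0,0],"rotation":[0,0,0],"claw":40},{"travel":[0,0,0.03],"rotation":[0,0,0],"claw":40},{"travel":[0,0,0.05],"rotation":[0,0,0],"claw":40},{"travel":[-0.02,-0.02,0.03],"rotation":[0,0,0],"claw":40},{"travel":[-0.04,-0.04,0],"rotation":[0,0,0],"claw":20},{"travel":[-0.02,-0.02,0],"rotation":[0,0,0],"claw":0}]'; python3 - <<'E'
from h import *
out=[]
for n in ('wrist','scene'):
    im,d,K,R,t=cam(n); W=cloud(d,K,R,t); hsv=cv2.cvtColor(im,cv2.COLOR_RGB2HSV).astype(int); z=W[...,2]
    m=(d>0)&((hsv[...,0]<8)|(hsv[...,0]>172))&(hsv[...,1]>120)&(np.hypot(W[...,0]-596,W[...,1]+49)<40)&(z>60)
    if m.sum()>5:
        tp=m&(z>np.percentile(z[m],98)-3.5); c,r=cv2.minEnclosingCircle(W[tp][:,:2].astype(np.float32)); print(n,'top',np.round(c,1),round(r,1),'z',np.percentile(z[m],[2,50,98]).round(1),m.sum())
    p=K@(R@np.array([596,-49,80])+t); u,v=(p[:2]/p[2]).astype(int); k=100 if n=='wrist' else 45
    out.append(cv2.resize(im[max(0,v-k):v+k,max(0,u-k):u+k],(400,400)))
save(np.hstack(out),'s13.png')
E
```

```text
t: 41.05
tcp_pos: [519.4, -125.2, 212.5]
ee_rot: [[-1.0, -0.026, 0.005], [-0.026, 1.0, -0.0], [-0.005, -0.0, -1.0]]
contact_force: [1.3, -0.9, -0.4]
opening: 0.069
wrist top [594.3 -48.4] 8.0 z [ 91.5 117.8 128.7] 831
scene top [596.9 -50.1] 8.3 z [ 90.9 116.2 129.2] 107
```

View pics/s13.png

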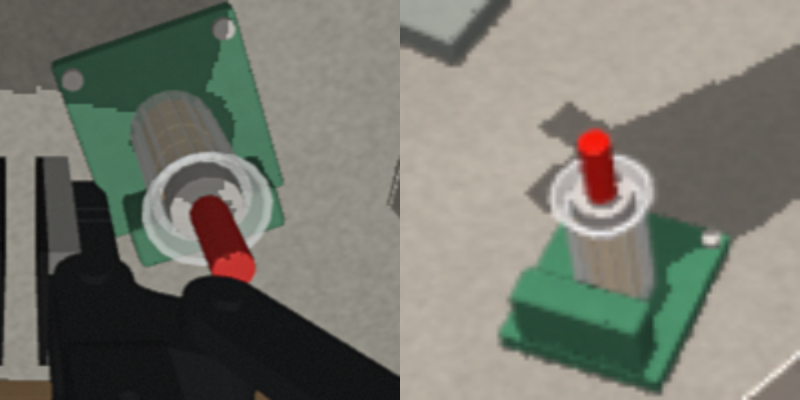

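The follower stands upright in the tube, handle top at z≈128.5 (expected 128), centred within about 1 mm. Now the blue key.

```bash
python3 -m inch '[{"travel":[0,-0.04,-0.02],"rotation":[0,0,0],"claw":0},{"travel":[0,-0.05,-0.03],"rotation":[0,0,0],"claw":0},{"travel":[-0.005,-0.045,-0.04],"rotation":[0,0,0],"claw":0},{"travel":[0,-0.01,-0.03],"rotation":[0,0,0],"claw":0},{"travel":[0,0,-0.01],"rotation":[0,0,0],"claw":0},{"travel":[0,0,0],"rotation":[0,0,0],"claw":0},{"travel":[0,0,0],"rotation":[0,0,0],"claw":0}]'
```

```text
t: 41.85
tcp_pos: [520.6, -261.1, 89.6]
ee_rot: [[-0.999, -0.03, 0.015], [-0.03, 1.0, 0.001], [-0.015, 0.0, -1.0]]
contact_force: [-0.0, 0.4, 0.4]
opening: -0.003
```

```bash
python3 -m inch '[{"travel":[-0.01,-0.027,-0.01],"rotation":[0,0.9,0],"claw":0},{"travel":[0,0,-0.01],"rotation":[0,0,0],"claw":0},{"travel":[0,0,0],"rotation":[0,0,0],"claw":0}]'; python3 -m inch '[{"travel":[0,0,0],"rotation":[0,0,0],"claw":0}]'
```

```text
t: 42.15
tcp_pos: [515.1, -284.6, 73.7]
ee_rot: [[-0.999, -0.037, 0.006], [-0.037, 0.999, 0.0], [-0.006, 0.0, -1.0]]
contact_force: [0.0, 0.8, -0.8]
opening: -0.002
t: 42.25
tcp_pos: [516.0, -284.0, 74.9]
ee_rot: [[-0.999, -0.038, 0.008], [-0.038, 0.999, -0.0], [-0.008, -0.0, -1.0]]
contact_force: [0.2, -0.2, -0.7]
opening: 0.001
```

```bash
python3 -m inch '[{"travel":[-0.006,-0.004,-0.018],"rotation":[0,0.4,0],"claw":0},{"travel":[0,0,-0.007],"rotation":[0,0,0],"claw":0}]'; python3 -m inch '[{"travel":[-0.002,0,-0.003],"rotation":[0,0,0],"claw":0}]'; python3 -m inch '[{"travel":[0,0,-0.002],"rotation":[0,0,0],"claw":0}]'
```

```text
t: 42.45
tcp_pos: [512.7, -286.5, 52.7]
ee_rot: [[-0.999, -0.041, 0.006], [-0.041, 0.999, -0.001], [-0.006, -0.002, -1.0]]
contact_force: [-0.7, -0.5, -0.4]
opening: 0.0
t: 42.55
tcp_pos: [511.7, -285.6, 50.0]
ee_rot: [[-0.999, -0.043, 0.007], [-0.043, 0.999, -0.001], [-0.007, -0.002, -1.0]]
contact_force: [-0.1, 0.9, 0.8]
opening: 0.0
t: 42.65
tcp_pos: [511.8, -285.1, 48.3]
ee_rot: [[-0.999, -0.043, 0.007], [-0.043, 0.999, -0.001], [-0.007, -0.001, -1.0]]
contact_force: [-0.5, 0.3, -0.4]
opening: -0.001
```

```bash
python3 -m inch '[{"travel":[-0.0015,-0.0035,-0.004],"rotation":[0,0,0],"claw":0},{"travel":[0,0,-0.004],"rotation":[0,0,0],"claw":0}]'; python3 -m inch '[{"travel":[0,0,-0.004],"rotation":[0,0,0],"claw":0}]';python3 -m inch '[{"travel":[0,0,-0.002],"rotation":[0,0,0],"claw":0}]';python3 -m inch '[{"travel":[0,0,-0.002],"rotation":[0,0,0],"claw":0}]'
```

```text
t: 42.85
tcp_pos: [511.1, -288.7, 41.0]
ee_rot: [[-0.999, -0.044, 0.009], [-0.044, 0.999, -0.002], [-0.009, -0.002, -1.0]]
contact_force: [-1.3, -0.0, 1.3]
opening: -0.002
t: 42.95
tcp_pos: [511.2, -288.7, 37.0]
ee_rot: [[-0.999, -0.044, 0.009], [-0.044, 0.999, -0.002], [-0.009, -0.002, -1.0]]
contact_force: [-0.7, 2.4, 4.4]
opening: 0.001
t: 43.05
tcp_pos: [511.3, -288.7, 35.6]
ee_rot: [[-0.999, -0.043, 0.01], [-0.043, 0.999, -0.002], [-0.01, -0.002, -1.0]]
contact_force: [-6.0, 4.7, 31.8]
opening: -0.001
t: 43.15
tcp_pos: [511.4, -288.7, 35.4]
ee_rot: [[-0.999, -0.043, 0.01], [-0.043, 0.999, -0.002], [-0.01, -0.002, -1.0]]
contact_force: [-9.1, 4.6, 40.5]
opening: -0.002
```

Blue bottomed out: 32–40 N against the stop over two rows. Holding one more row, then on to green at (541, −413.5).

```bash
python3 -m inch '[{"travel":[0,0,-0.001],"rotation":[0,0,0],"claw":0}]'; python3 -m inch '[{"travel":[0,0,0.03],"rotation":[0.1,0.6,0],"claw":0},{"travel":[0,0,0.05],"rotation":[0,0.4,0],"claw":0},{"travel":[0.01,-0.04,0],"rotation":[0,0,0],"claw":0},{"travel":[0.01,-0.04,0],"rotation":[0,0,0],"claw":0},{"travel":[0.01,-0.035,-0.02],"rotation":[0,0,0],"claw":0},{"travel":[0,0,-0.02],"rotation":[0,0,0],"claw":0},{"travel":[0,0,0],"rotation":[0,0,0],"claw":0},{"travel":[0,0,0],"rotation":[0,0,0],"claw":0}]'
```

```text
t: 43.25
tcp_pos: [511.3, -288.7, 36.0]
ee_rot: [[-0.999, -0.043, 0.011], [-0.043, 0.999, -0.002], [-0.011, -0.003, -1.0]]
contact_force: [-3.0, 2.4, 13.4]
opening: -0.001
t: 44.05
tcp_pos: [543.1, -407.6, 80.2]
ee_rot: [[-0.999, -0.045, -0.004], [-0.045, 0.999, -0.002], [0.004, -0.002, -1.0]]
contact_force: [-0.4, -0.3, 0.5]
opening: -0.001
```

```bash
python3 -m inch '[{"travel":[-0.002,-0.006,-0.02],"rotation":[0,0,0],"claw":0},{"travel":[0,0,-0.01],"rotation":[0,0,0],"claw":0}]'; python3 -m inch '[{"travel":[0,0,0],"rotation":[0,0,0],"claw":0}]'
```

```text
t: 44.25
tcp_pos: [542.5, -412.9, 52.4]
ee_rot: [[-0.999, -0.047, -0.001], [-0.047, 0.999, -0.004], [0.001, -0.004, -1.0]]
contact_force: [-0.2, 0.1, -0.3]
opening: 0.003
t: 44.35
tcp_pos: [542.5, -411.6, 52.0]
ee_rot: [[-0.999, -0.048, -0.001], [-0.048, 0.999, -0.002], [0.001, -0.002, -1.0]]
contact_force: [0.1, 0.5, -0.6]
opening: -0.001
```

```bash
python3 -m inch '[{"travel":[-0.001,-0.002,-0.006],"rotation":[0,0,0],"claw":0},{"travel":[0,0,-0.005],"rotation":[0,0,0],"claw":0}]'; python3 -m inch '[{"travel":[0,0,-0.004],"rotation":[0,0,0],"claw":0}]';python3 -m inch '[{"travel":[0,0,-0.002],"rotation":[0,0,0],"claw":0}]';python3 -m inch '[{"travel":[0,0,-0.002],"rotation":[0,0,0],"claw":0}]';python3 -m inch '[{"travel":[0,0,-0.001],"rotation":[0,0,0],"claw":0}]'
```

```text
t: 44.55
tcp_pos: [542.7, -413.1, 42.6]
ee_rot: [[-0.999, -0.049, 0.001], [-0.049, 0.999, -0.003], [-0.001, -0.003, -1.0]]
contact_force: [0.3, -0.4, -0.8]
opening: 0.001
t: 44.65
tcp_pos: [543.0, -413.0, 38.9]
ee_rot: [[-0.999, -0.049, 0.001], [-0.049, 0.999, -0.004], [-0.001, -0.004, -1.0]]
contact_force: [-0.4, 0.3, 2.9]
opening: -0.002
t: 44.75
tcp_pos: [543.0, -413.0, 37.0]
ee_rot: [[-0.999, -0.049, 0.001], [-0.049, 0.999, -0.004], [-0.001, -0.004, -1.0]]
contact_force: [-2.4, 0.7, 3.8]
opening: -0.002
t: 44.85
tcp_pos: [543.1, -413.1, 35.8]
ee_rot: [[-0.999, -0.049, 0.002], [-0.049, 0.999, -0.004], [-0.002, -0.004, -1.0]]
contact_force: [-6.1, 4.2, 24.5]
opening: -0.002
t: 44.95
tcp_pos: [543.1, -413.0, 36.0]
ee_rot: [[-0.999, -0.049, 0.002], [-0.049, 0.999, -0.004], [-0.002, -0.004, -1.0]]
contact_force: [-5.1, 3.2, 12.8]
opening: -0.003
```

Bottomed. One more firm row, then retreat and check.

```bash
python3 -m inch '[{"travel":[0,0,-0.002],"rotation":[0,0,0],"claw":0}]'; python3 -m inch '[{"travel":[0,0,-0.001],"rotation":[0,0,0],"claw":0}]'; python3 -m inch '[{"travel":[0,0,0.04],"rotation":[0,0,0],"claw":0},{"travel":[0,0,0.05],"rotation":[0,0,0],"claw":0},{"travel":[0,0,0.05],"rotation":[0,0,0],"claw":0},{"travel":[0,0,0.03],"rotation":[0,0,0],"claw":0},{"travel":[0,0,0],"rotation":[0,0,0],"claw":0},{"travel":[0,0,0],"rotation":[0,0,0],"claw":0}]'; python3 - <<'E'
from h import *
im,d,K,R,t=cam('scene'); W=cloud(d,K,R,t); hsv=cv2.cvtColor(im,cv2.COLOR_RGB2HSV).astype(int); z=W[...,2]
m=(d>0)&((hsv[...,0]<8)|(hsv[...,0]>172))&(hsv[...,1]>120)&(np.hypot(W[...,0]-596,W[...,1]+49)<40)&(z>60)
tp=m&(z>np.percentile(z[m],98)-3.5); print('follower',W[tp].mean(0).round(1),np.percentile(z[m],98))
for k,a,b in [('blue',511,-288),('yel',526,-351),('green',541,-414)]:
    q=(d>0)&(np.hypot(W[...,0]-a,W[...,1]-b)<10); print(k,np.percentile(z[q],[50,90]).round(1))
save(im[100:340,100:500],'end.png')
E
```

```text
t: 45.05
tcp_pos: [543.1, -413.0, 35.8]
ee_rot: [[-0.999, -0.049, 0.003], [-0.049, 0.999, -0.005], [-0.002, -0.005, -1.0]]
contact_force: [-6.3, 5.1, 22.9]
opening: 0.004
t: 45.15
tcp_pos: [543.0, -413.0, 36.2]
ee_rot: [[-0.999, -0.049, 0.003], [-0.049, 0.999, -0.005], [-0.003, -0.005, -1.0]]
contact_force: [-3.0, 2.5, 5.9]
opening: 0.003
t: 45.75
tcp_pos: [542.1, -411.3, 212.2]
ee_rot: [[-0.999, -0.049, 0.003], [-0.049, 0.999, -0.004], [-0.003, -0.004, -1.0]]
contact_force: [0.4, 0.0, -1.4]
opening: 0.001
follower [597.8 -47.8 127.7] 129.30635413065616
blue [41.2 43.6]
yel [ 43.1 303.1]
green [ 42.4 257.9]
```

View pics/end.png

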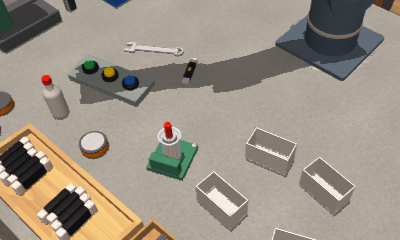

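```bash
python3 -c "
from plant import ctrl
print(ctrl.close_job())"
```

```text
the job is handed in; nothing more can be done
None
```

The tube is loaded and the job is handed in at about 46 s of the 210 s. The hand-in reports no verdict.

- **What I did:** I pressed yellow, put all four discs in the tube as one column, stood the follower on top, then pressed blue and then green. I pressed yellow twice, because the force on the first press did not show it had bottomed.
- **Last checks:**
  - The follower's handle top is at about 128 mm (expected 128) and within about 2 mm of the tube axis.
  - All three keys read about 41–43 mm high, so they are up again.
  - The gripper is clear, at 212 mm.
  - The bystanders in the last pictures (wrench, knife, tin, oil) look unmoved. I did not measure them, and the hammer and cup were outside that crop.
- **What went wrong:** On the first try at tub 0, the finger linkages hit the tub's end rims with about 76 N at the wrist. That is under the 120 N wrist limit but over the 40 N limit if the linkages count as the gripper's body. I then went in with a narrower opening, centred in each tub, and every later grasp and drop worked the first time. Each key press also peaked at about 25–42 N, with the fingertips against the key's stop.
- **Not seen:** I noticed no slackened grip and no knocked follower.

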